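# Restock the glaze rack's pull-out roller tray

## Task

Restock the glaze rack: pull its tray out by the handle until it locks open, then stand every blue jar in the blue-labelled roller lane and every green jar in the green-labelled lane, lid up, so that they slide down and queue at the front stop. Then press the red release lever and push the loaded tray fully home without slamming it, and let the lever spring back. Leave everything else on the bench where it is.

Things in the scene. Friction and masses are not known exactly. Their poses are not given: they have to be found in the camera images.
- rack: the rack's fixed plywood carcass with a white top, open towards the robot: 250 mm deep (x), 280 mm wide (y), 185 mm high, clear height inside 171 mm; origin on the table under the middle of its front edge, x pointing into the carcass, away from the robot
- tray (a joint): how far the tray is out: 0 m fully home, 0.220 m at the end of its slides; locks open by itself from 0.215 m on (a spring pawl drops in) and then cannot go back more than 5 mm until the lever is pressed. Moves level along the rack's -x as it grows; 3 N friction plus 8 N per m/s, some 5 N more over the catch. Starts part-way out. When home its front is 60 mm ahead of the carcass
- tray_handle (a point): centre of the tray's pull handle: a level steel bar, 12 mm thick and 104 mm long, parallel to the tray's front (the rack's y) and 45 mm ahead of it, 82 mm above the table; 39 mm clear between bar and front
- tray_front (a point): middle of the upper edge of the tray's front panel, on its outer face (the face towards the robot), 100 mm above the table; the panel is plywood, 272 mm wide, 80 mm high (20 to 100 mm above the table), 14 mm thick
- lane_blue: left (+y) roller lane of the tray, blue label and stop cap; slopes 10 deg down to the stop at the tray's front. Origin on the rollers, mid-width, at the stop's foot; x up the slope, y left, z square to the rollers. 262 mm long, 66 wide; rails 25 high, stop 49. Jars slide by themselves and queue at x = 30, 90, 150 mm (three fit). Carcass from x = 250 mm: set down at x to 190 mm
- lane_green: right (-y) roller lane of the tray, green label and stop cap; slopes 10 deg down to the stop at the tray's front. Origin on the rollers, mid-width, at the stop's foot; x up the slope, y left, z square to the rollers. 262 mm long, 66 wide; rails 25 high, stop 49. Jars slide by themselves and queue at x = 30, 90, 150 mm (three fit). Carcass from x = 250 mm: set down at x to 190 mm
- release (a joint): the slide's release lever, a sprung rocker on the tray: 0 rad at rest, 0.140 rad pressed fully down; the pawl is clear of its catch above 0.04 rad. Springs back up when let go. It only has to be held down for the first 50 mm of the tray's way in, and may be held all the way
- release_tab (a point): middle of the top of the lever's red thumb tab, ahead of the tray's front near its right (-y) end: 42 mm long (from the front panel towards the robot), 36 mm wide, top 76 mm above the table; goes 13 mm straight down against 2 to 5 N. The front panel right behind it is 24 mm higher, so fingers holding the tab down can push the tray in by the panel
- blue1: glaze jar: upright cylinder 60 mm across and 66 mm tall, about 0.2 kg, blue glaze, 18 mm white lid with a blue dab on top; origin at the centre of its underside, z up through the lid; stands on the table at the start on either side of the rack; None if absent this time
- blue2: glaze jar: upright cylinder 60 mm across and 66 mm tall, about 0.2 kg, blue glaze, 18 mm white lid with a blue dab on top; origin at the centre of its underside, z up through the lid; stands on the table at the start on either side of the rack; None if absent this time
- blue3: glaze jar: upright cylinder 60 mm across and 66 mm tall, about 0.2 kg, blue glaze, 18 mm white lid with a blue dab on top; origin at the centre of its underside, z up through the lid; stands on the table at the start on either side of the rack; None if absent this time
- green1: glaze jar: upright cylinder 60 mm across and 66 mm tall, about 0.2 kg, green glaze, 18 mm white lid with a green dab on top; origin at the centre of its underside, z up through the lid; stands on the table at the start on either side of the rack; None if absent this time
- green2: glaze jar: upright cylinder 60 mm across and 66 mm tall, about 0.2 kg, green glaze, 18 mm white lid with a green dab on top; origin at the centre of its underside, z up through the lid; stands on the table at the start on either side of the rack; None if absent this time
- green3: glaze jar: upright cylinder 60 mm across and 66 mm tall, about 0.2 kg, green glaze, 18 mm white lid with a green dab on top; origin at the centre of its underside, z up through the lid; stands on the table at the start on either side of the rack; None if absent this time
- brown_jar: bystander: bigger jar of brown glaze with a grey lid, 72 mm across, 70 mm tall; origin at its underside; not for the rack
- bowl: bystander: terracotta bowl, 96 mm across, 55 mm tall; origin at its underside
- water: bystander: water glass, 68 mm across, 95 mm tall; origin at its underside
- tile_blue: bystander: painted tile lying flat, 140 x 140 x 9 mm, blue; origin at its underside
- tile_orange: bystander: painted tile lying flat, 140 x 140 x 9 mm, green and orange; origin at its underside
- brush: bystander: flat paint brush, 200 mm long, lying on the table at the far left
- pencil: bystander: orange pencil, 178 mm long, 8 mm thick, lying on the left
Not all that is in view belongs to the job. What is shaped like the blue2 but orange or yellow is not meant.

How it is judged:
By the outcome, as a careful person would: the job done as asked, in the order asked, and still so for the second after the job is handed in, with the robot touching nothing.
Of blue1, green1, blue2, green2, blue3, green3 only 4 to 6 are there at a start; the rules pass over those that are not, and their reading is None.
At some moment in a run one of blue1, green1, blue2, green2, blue3, green3 may be knocked a few centimetres aside while the robot is not near it.
It also fails if it takes over 210 s, if anything falls off the work surface, if the arm or the gripper's body presses on something with over 40 N, if the wrist force passes 120 N, or if a joint passes its speed limit or range.

## Robot

A 6-joint arm with a two-finger parallel gripper is mounted at the origin on the work surface. World frame = base frame: x ahead of the robot, y to its left, z up, the work surface at z = 0. Lengths are in m, angles in rad, forces in N, time in s.
With the tool pointing down it reaches from about 0.375 to 0.9 m from the base axis. Payload 3.1 kg.
Tool frame: the origin (TCP) lies at the very end of the fingers, on their centre line; the grasp point (between the pads) lies 19 mm behind it (manip.pinch_z is the distance from the TCP to the grasp point, in m); z points along the fingers, y is the direction in which the jaws open and shut (so a half turn about z gives the same grasp; the last joint's range is limited). The gripper opens to 85 mm and grips with 20 to 120 N. Pads are 22 mm wide; open, the fingers measure 114 mm over their backs; the gripper's body (76 mm by 85 mm) begins 54 mm behind the grasp point. The pads swing forward as they close: fully open they stand 13 mm farther back than shut.
Start: joints at [1.026, 0.527, 1.433, -0, 1.181, -0.178], TCP at [0.224, 0.583, 0.231] pointing down, gripper open.
Joint ranges: [-3.08, 3.08], [-0.75, 2.2], [0.22, 2.44], [-1.43, 4.57], [0, 2.65], [-2.85, 2.85]. Speed limits (rad/s): [2.79, 2.79, 3.14, 3.14, 3.14, 3.14].

## Interface

Orientations are given as a unit quaternion [x, y, z, w].
In Python, from station import manip gives the robot as it stands.
- The arm moves only by the tool drive_tool, never from a script. Its argument "increments" is a list of rows, each a list of 7 numbers: the closure in counts, from 0 (fully open) to 255 (shut), then the shift along the tool's x, y, z in cm, then the turn, a rotation vector about the tool's x, y, z in rad. A call has 1 to 20 rows; each row is the pose to reach, as a shift and turn from the pose commanded when the call began, along the tool's axes at that moment; what a row does not reach only later rows make up. A row lasts 1/10 s, in which the tool goes at most 50 mm and 8.59 degrees, less where a joint would pass 70% of its speed; a pose out of reach is approached as far as the arm can. A call with a gripper value outside its range is refused whole. The fingers move at their own pace and stop on an object; "force" is the grip in N (left out, the last holds). Time passes only in rows, so rows that repeat a pose let the fingers close. It gives the time, the measured TCP pose, the force and the opening at its end, in the units of the state.
- manip.sense(): the state, without advancing time (a new reading comes with each control period).
- manip.snapshot(name): name is "scene" or "top"; returns the picture (420x560x3 uint8, red, green, blue); there is no depth.
- manip.camera_model(name): a dict with "mtx" (3x3 intrinsics, pixels), "k1" (the pictures are not rectified: a ray, as slopes to the right and down, at radius r is drawn at 1 + k1 r^2 times it, then the intrinsics apply), "cam_to_world" (4x4, takes a point from camera to world coordinates). Camera axes: x right, y down, z forward; pixel columns grow to the right and rows downward; lengths in m; the calibration is good to about 2 mm. A picture is of the moment at which its call begins. camera_model takes no time and is no camera call.
- manip.sign_off(): hands the job in, once; it reports no verdict.
The state is a dict: "t": time; "q": joint angles; "qd": joint speeds; "tau": joint torques, N m; "tcp_pos": TCP position; "tool_rot": TCP orientation; "force": force on the tool from outside, world axes, zero at the start; "ft_torque": the same for the moment, N m; "finger_gap": opening from 0.0 (shut) to 1.0 (fully open).
Only numpy, scipy, OpenCV 4.12 (cv2) and the standard library are available. Lean on these libraries where they do the work, as an engineer would, in place of code of your own. Each camera call takes 0.05 s, during which the arm holds its last target. There are 200 camera calls.

## Working session

There is one attempt and no reset: what is moved stays moved. The work goes in short steps, Python scripts to look and compute and a tool call to move; the robot and the scene stay as the last step left them, time stands still between calls to the robot, and variables do not carry over. Pictures are saved under pics/ and viewed, about 12 in all and at most 16, crops included, and the job is handed in when it is done.

Besides the shell and the picture viewer there is one more tool, called after "Request:" in YAML: its name, and indented under it one key for each argument. drive_tool: Moves the arm, as the interface text tells. Its arguments: {"type":"object","properties":{"increments":{"type":"array","items":{"type":"array","items":{"type":"number"}}},"force":{"type":"number"}},"required":["increments"]}

```bash
mkdir -p pics; ls
python3 - <<'E'
from station import manip
import cv2,numpy as np
np.set_printoptions(precision=4,suppress=True)
for n in("scene","top"):
    cv2.imwrite(f"pics/{n}0.png",manip.snapshot(n)[:,:,::-1]); m=manip.camera_model(n); print(n,m)
print(manip.sense())
E
```

```text
pics
scene {'mtx': array([[541.3717,   0.    , 276.0299],
       [  0.    , 541.3717, 199.8167],
       [  0.    ,   0.    ,   1.    ]]), 'k1': -0.1927156289742035, 'cam_to_world': array([[-0.5052,  0.5845, -0.6349,  1.7151],
       [ 0.8629,  0.3495, -0.365 ,  0.749 ],
       [ 0.0085, -0.7322, -0.681 ,  1.3199],
       [ 0.    ,  0.    ,  0.    ,  1.    ]])}
top {'mtx': array([[496.8295,   0.    , 277.349 ],
       [  0.    , 496.8295, 206.8638],
       [  0.    ,   0.    ,   1.    ]]), 'k1': -0.08488385443265463, 'cam_to_world': array([[ 0.0194, -0.9854,  0.169 ,  0.2921],
       [-0.9998, -0.0193,  0.0023,  0.0755],
       [ 0.001 , -0.169 , -0.9856,  1.4955],
       [ 0.    ,  0.    ,  0.    ,  1.    ]])}
{'t': 0.1, 'q': array([ 1.0255,  0.5284,  1.4338,  0.    ,  1.1814, -0.1785]), 'qd': array([ 0.0002, -0.0019, -0.0028,  0.0013,  0.0007, -0.0001]), 'tau': array([ -0.0002, -44.3306, -17.8588,  -0.0002,   0.0039,  -0.    ]), 'tcp_pos': array([0.2238, 0.5829, 0.2304]), 'tool_rot': array([ 0.1824,  0.9832, -0.0009, -0.0004]), 'force': array([0.2879, 0.2526, 0.6211]), 'ft_torque': array([ 0.0069, -0.0223, -0.0154]), 'finger_gap': 0.9976663829346633}
```

View pics/top0.png

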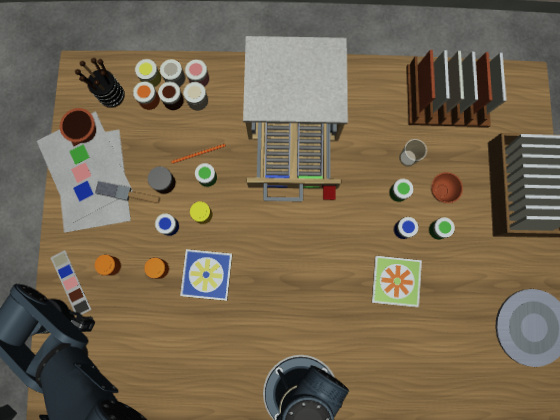

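View pics/scene0.png

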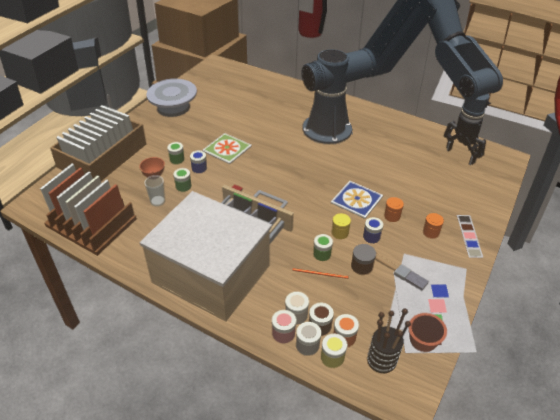

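The top view shows jars at left: green (205,174) and blue (165,224). At right: green (403,189), blue (408,228) and green (444,228). So there are 2 blue and 3 green. The tray front is near (294,182), the handle bar near (283,200) and the red tab near (330,193).

```bash
cat > h.py <<'E'
from station import manip
import cv2,numpy as np
from scipy.spatial.transform import Rotation as R
np.set_printoptions(precision=4,suppress=True)
def px2w(uv,z,n="top"):
    m=manip.camera_model(n);K=m["mtx"];T=m["cam_to_world"]
    d=np.array([(uv[0]-K[0,2])/K[0,0],(uv[1]-K[1,2])/K[1,1]]);s=d.copy()
    for _ in range(20): s=d/(1+m["k1"]*(s@s))
    r=T[:3,:3]@np.array([*s,1]);o=T[:3,3]
    return (o+r*(z-o[2])/r[2])[:2]
def w2px(p,n="top"):
    m=manip.camera_model(n);K=m["mtx"];T=m["cam_to_world"]
    c=T[:3,:3].T@(np.array(p)-T[:3,3]);s=c[:2]/c[2];s=s*(1+m["k1"]*(s@s))
    return s*[K[0,0],K[1,1]]+K[:2,2]
def snap(n,f=None):
    im=manip.snapshot(n)
    if f: cv2.imwrite(f"pics/{f}.png",im[:,:,::-1])
    return im
def blobs(im,col,z,amin=15,amax=150,n="top"):
    h=cv2.cvtColor(im,cv2.COLOR_RGB2HSV)
    lo,hi={"blue":((110,120,60),(130,255,255)),"green":((45,120,60),(75,255,255)),"red":((0,150,80),(6,255,255))}[col]
    m=cv2.inRange(h,np.array(lo),np.array(hi))
    k,_,st,c=cv2.connectedComponentsWithStats(m)
    return [(c[i].round(1),st[i,4],px2w(c[i],z,n)) for i in range(1,k) if amin<=st[i,4]<=amax]
def goal(pos,yaw,tilt=0.):
    """shift(cm)/rotvec in current tool frame to reach pos with tool down; yaw = world dir of tool y axis"""
    s=manip.sense();Rc=R.from_quat(s["tool_rot"])
    y=np.array([np.cos(yaw),np.sin(yaw),0]);z=np.array([0,0,-1.]);x=np.cross(y,z)
    Rg=R.from_matrix(np.c_[x,y,z])
    return (Rc.inv().apply(np.array(pos)-s["tcp_pos"])*100).round(2),(Rc.inv()*Rg).as_rotvec().round(3)
E
python3 - <<'E'
from h import *
im=cv2.imread("pics/top0.png")[:,:,::-1]
for c in("blue","green","red"):
    for b in blobs(im,c,.066): print(c,*b)
crop=im[110:215,235:355]
cv2.imwrite("pics/crop0.png",cv2.resize(crop,None,fx=6,fy=5.7,interpolation=cv2.INTER_CUBIC)[:,:,::-1])
s=manip.sense();print(R.from_quat(s["tool_rot"]).as_matrix())
E
```

```text
blue [277.1 176. ] 66 [0.6297 0.0814]
blue [276.1 185.9] 19 [0.5995 0.0839]
blue [164.6 223.2] 113 [0.4824 0.4065]
blue [408.2 226.5] 116 [ 0.4866 -0.304 ]
blue [ 64.9 271. ] 118 [0.3361 0.6921]
blue [205.6 274.4] 25 [0.337  0.2804]
green [204.2 172.5] 99 [0.6362 0.2974]
green [308.9 176.6] 43 [ 0.6298 -0.0126]
green [403.3 188. ] 99 [ 0.601  -0.2922]
green [310.7 186.5] 31 [ 0.5999 -0.0182]
green [444.8 227. ] 101 [ 0.4869 -0.4126]
[[-0.9335  0.3586 -0.0011]
 [ 0.3586  0.9335 -0.0017]
 [ 0.0004 -0.002  -1.    ]]
```

View pics/crop0.png

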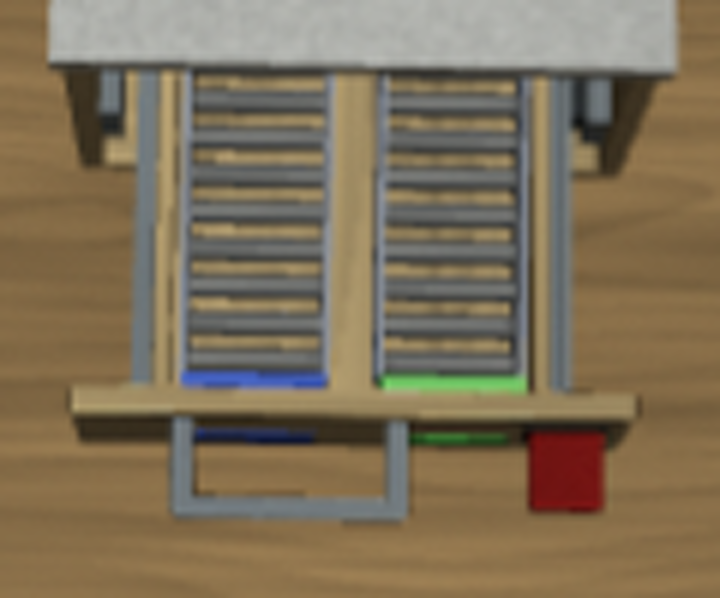

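Run:
```python
from h import *
f=lambda u,v:(235+u/6,110+v/5.7)
for n,p,z in [("frontL",(71,413),.1),("frontR",(635,418),.1),("hL",(172,508),.082),("hR",(408,508),.082),("carL",(50,68),.185),("carR",(678,75),.185),("tab",(566,471),.076),("tabTL",(530,432),.076),("tabBR",(604,511),.076)]:
    print(n,px2w(f(*p),z))
a,b=px2w(f(50,68),.185),px2w(f(678,75),.185); d=a-b; print(np.linalg.norm(d),"yaw",np.arctan2(d[1],d[0])-np.pi/2)
a,b=px2w(f(71,413),.1),px2w(f(635,418),.1); d=a-b; print(np.linalg.norm(d),"yaw",np.arctan2(d[1],d[0])-np.pi/2)
```

```text
frontL [0.6008 0.1679]
frontR [ 0.6036 -0.1025]
hL [0.5564 0.1189]
hR [0.5586 0.005 ]
carL [0.7532 0.1773]
carR [ 0.7556 -0.1124]
tab [ 0.5805 -0.0719]
tabTL [ 0.6006 -0.0543]
tabBR [ 0.5601 -0.0904]
0.2896492298232346 yaw 0.008547462672102046
0.27047491670172485 yaw 0.01034253665979068
```

Run:
```python
from h import *
print(goal((.5575,.062,.16),.01))
```

```text
(array([-49.84, -36.64,   7.1 ]), array([-0.002,  0.001,  1.194]))
```

Request:
drive_tool:
  increments:
    - [135, -49.84, -36.64, 0, 0, 0, 1.194]
    - [135, -49.84, -36.64, 0, 0, 0, 1.194]
    - [135, -49.84, -36.64, 0, 0, 0, 1.194]
    - [135, -49.84, -36.64, 0, 0, 0, 1.194]
    - [135, -49.84, -36.64, 0, 0, 0, 1.194]
    - [135, -49.84, -36.64, 0, 0, 0, 1.194]
    - [135, -49.84, -36.64, 0, 0, 0, 1.194]
    - [135, -49.84, -36.64, 0, 0, 0, 1.194]
    - [135, -49.84, -36.64, 0, 0, 0, 1.194]
    - [135, -49.84, -36.64, 0, 0, 0, 1.194]
    - [135, -49.84, -36.64, 0, 0, 0, 1.194]
    - [135, -49.84, -36.64, 0, 0, 0, 1.194]
    - [135, -49.84, -36.64, 0, 0, 0, 1.194]
    - [135, -49.84, -36.64, 4, 0, 0, 1.194]
    - [135, -49.84, -36.64, 7.1, 0, 0, 1.194]
    - [135, -49.84, -36.64, 7.1, 0, 0, 1.194]
    - [135, -49.84, -36.64, 7.1, 0, 0, 1.194]
  force: 30

```text
t: 1.8
tcp_pos: [0.5575, 0.0631, 0.1601]
tool_rot: [0.703, 0.711, -0.001, -0.001]
force: [0.4, -0.6, -0.1]
finger_gap: 0.469
```

Run:
```python
from h import *
s=manip.sense();print(s["tcp_pos"],s["force"],s["finger_gap"]*85,s["q"])
print(R.from_quat(s["tool_rot"]).as_matrix());print(goal((.5575,.062,.066),.01))
im=snap("scene"); c=w2px((.55,.03,.1),"scene").astype(int); print(c)
cv2.imwrite("pics/s1.png",cv2.resize(im[c[1]-70:c[1]+40,c[0]-75:c[0]+75],None,fx=5,fy=5,interpolation=cv2.INTER_CUBIC)[:,:,::-1])
```

```text
[0.5575 0.0631 0.1601] [ 0.3983 -0.5691 -0.0816] 39.90224409217836 [-0.0865  0.5369  1.6625  0.0001  0.9438 -0.0971]
[[-0.0105  0.9999 -0.0017]
 [ 0.9999  0.0105  0.0002]
 [ 0.0003 -0.0017 -1.    ]]
(array([-0.11,  0.01,  9.41]), array([-0.002, -0.   ,  0.   ]))
[263 188]
```

View pics/s1.png

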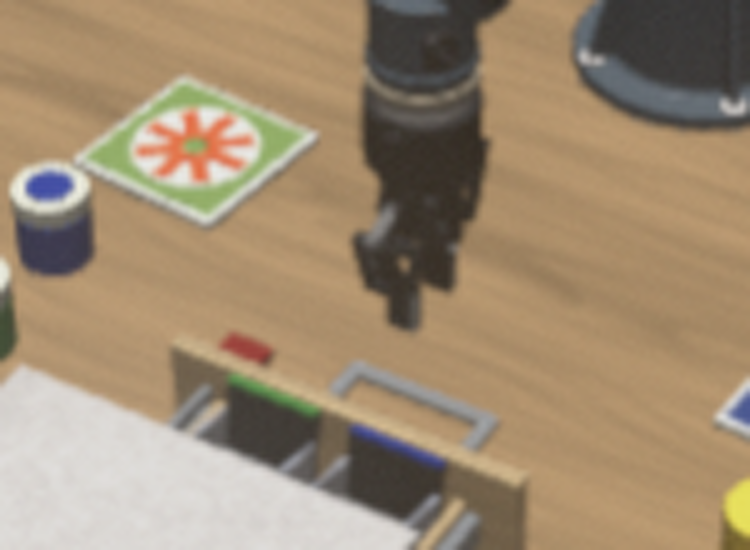

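The crop shows the open jaws hovering above the handle bar (about (420,390) in the crop), so I'll descend and grip.

Request:
drive_tool:
  increments:
    - [135, 0, 0, 3, 0, 0, 0]
    - [135, 0, 0, 5, 0, 0, 0]
    - [135, 0, 0, 7, 0, 0, 0]
    - [135, 0, 0, 8.5, 0, 0, 0]
    - [135, 0, 0, 9.5, 0, 0, 0]
    - [135, 0, 0, 9.5, 0, 0, 0]
    - [135, 0, 0, 9.5, 0, 0, 0]

```text
t: 2.55
tcp_pos: [0.5589, 0.0628, 0.0664]
tool_rot: [0.703, 0.711, 0.001, 0.001]
force: [0.1, -0.8, 0.3]
finger_gap: 0.471
```

Request:
drive_tool:
  increments:
    - [255, 0, 0, 0, 0, 0, 0]
    - [255, 0, 0, 0, 0, 0, 0]
    - [255, 0, 0, 0, 0, 0, 0]
    - [255, 0, 0, 0, 0, 0, 0]
    - [255, 0, 0, 0, 0, 0, 0]
    - [255, 0, 0, 0, 0, 0, 0]
    - [255, 0, 0, 0, 0, 0, 0]
    - [255, 0, 0, 0, 0, 0, 0]
  force: 50

```text
t: 3.35
tcp_pos: [0.558, 0.0627, 0.0663]
tool_rot: [0.704, 0.711, 0.0, 0.0]
force: [-2.4, 0.6, 6.1]
finger_gap: 0.116
```

Request:
drive_tool:
  increments:
    - [255, 0, -0.4, 0, 0, 0, 0]
    - [255, 0, -1.2, 0, 0, 0, 0]
    - [255, 0, -2.0, 0, 0, 0, 0]
    - [255, 0, -2.8, 0, 0, 0, 0]
    - [255, 0, -3.6, 0, 0, 0, 0]
    - [255, 0, -4.4, 0, 0, 0, 0]
    - [255, 0, -5.2, 0, 0, 0, 0]
    - [255, 0, -6.0, 0, 0, 0, 0]
    - [255, 0, -6.8, 0, 0, 0, 0]
    - [255, 0, -7.6, 0, 0, 0, 0]
    - [255, 0, -8.4, 0, 0, 0, 0]
    - [255, 0, -9.2, 0, 0, 0, 0]
    - [255, 0, -10, 0, 0, 0, 0]
    - [255, 0, -10.6, 0, 0, 0, 0]
    - [255, 0, -11, 0, 0, 0, 0]
    - [255, 0, -11.4, 0, 0, 0, 0]
    - [255, 0, -11.7, 0, 0, 0, 0]
    - [255, 0, -12, 0, 0, 0, 0]

```text
t: 5.15
tcp_pos: [0.4393, 0.0621, 0.0663]
tool_rot: [0.704, 0.71, 0.002, 0.001]
force: [2.9, 6.8, 9.3]
finger_gap: 0.12
```

Request:
drive_tool:
  increments:
    - [255, 0, -0.2, 0, 0, 0, 0]
    - [255, 0, -0.4, 0, 0, 0, 0]
    - [255, 0, -0.6, 0, 0, 0, 0]
    - [255, 0, -0.7, 0, 0, 0, 0]
    - [255, 0, -0.8, 0, 0, 0, 0]
    - [255, 0, -0.8, 0, 0, 0, 0]

```text
t: 5.75
tcp_pos: [0.4352, 0.062, 0.0663]
tool_rot: [0.704, 0.71, 0.005, 0.004]
force: [8.7, 9.8, 2.9]
finger_gap: 0.118
```

Request:
drive_tool:
  increments:
    - [255, 0, -0.3, 0, 0, 0, 0]
    - [255, 0, -0.6, 0, 0, 0, 0]
    - [255, 0, -0.8, 0, 0, 0, 0]
    - [255, 0, -0.8, 0, 0, 0, 0]

```text
t: 6.15
tcp_pos: [0.4353, 0.0619, 0.0664]
tool_rot: [0.705, 0.709, 0.01, 0.01]
force: [21.5, 16.8, -9.1]
finger_gap: 0.119
```

Request:
drive_tool:
  increments:
    - [255, 0, 0.4, 0, 0, 0, 0]
    - [255, 0, 0.8, 0, 0, 0, 0]
    - [255, 0, 1.2, 0, 0, 0, 0]
    - [255, 0, 1.6, 0, 0, 0, 0]
    - [255, 0, 2.0, 0, 0, 0, 0]
    - [255, 0, 2.4, 0, 0, 0, 0]
    - [255, 0, 2.6, 0, 0, 0, 0]

```text
t: 6.85
tcp_pos: [0.4402, 0.0622, 0.0662]
tool_rot: [0.703, 0.711, -0.005, -0.006]
force: [-12.1, -1.4, 25.6]
finger_gap: 0.117
```

It moved back only 5 mm and then met resistance, so it is locked open. I'll relax, let go and lift.

Request:
drive_tool:
  increments:
    - [255, 0, -0.5, 0, 0, 0, 0]
    - [255, 0, -0.8, 0, 0, 0, 0]
    - [135, 0, -0.8, 0, 0, 0, 0]
    - [135, 0, -0.8, 0, 0, 0, 0]
    - [135, 0, -0.8, 0, 0, 0, 0]
    - [135, 0, -0.8, 0, 0, 0, 0]
    - [135, 0, -0.8, -4, 0, 0, 0]
    - [135, 0, -0.8, -8, 0, 0, 0]
    - [135, 0, -0.8, -12, 0, 0, 0]
    - [0, 0, -0.8, -16, 0, 0, 0]
    - [0, 0, -0.8, -19, 0, 0, 0]
    - [0, 14, -0.8, -19, 0, 0, 0]
    - [0, 14, -0.8, -19, 0, 0, 0]
    - [0, 14, -0.8, -19, 0, 0, 0]
    - [0, 14, -0.8, -19, 0, 0, 0]

```text
t: 8.35
tcp_pos: [0.4378, 0.2051, 0.2552]
tool_rot: [0.702, 0.713, 0.0, -0.001]
force: [-0.3, -0.6, 0.1]
finger_gap: 1.001
```

Run:
```python
from h import *
im=snap("top","top1")
for c in("blue","green"):
    for b in blobs(im,c,.066): print(c,*b)
cv2.imwrite("pics/crop1.png",cv2.resize(im[110:260,235:355],None,fx=5,fy=4,interpolation=cv2.INTER_CUBIC)[:,:,::-1])
s=manip.sense();print(s["tcp_pos"],s["q"])
```

```text
blue [276.3 216.5] 47 [0.5086 0.0815]
blue [164.6 223.2] 113 [0.4824 0.4065]
blue [408.2 226.5] 116 [ 0.4866 -0.304 ]
blue [276. 225.] 19 [0.4837 0.0818]
blue [204.4 255.2] 68 [0.392  0.2861]
blue [ 64.9 271. ] 118 [0.3361 0.6921]
blue [184.5 290.4] 21 [0.2904 0.339 ]
green [204.2 172.5] 99 [0.6362 0.2974]
green [403.3 188. ] 98 [ 0.6009 -0.2924]
green [310.6 216.9] 58 [ 0.5095 -0.0183]
green [444.8 227. ] 101 [ 0.4869 -0.4126]
green [310.5 225.5] 32 [ 0.4842 -0.0184]
[0.4377 0.2031 0.2549] [ 0.2024  0.305   1.7506 -0.0003  1.0872  0.1881]
```

View pics/crop1.png

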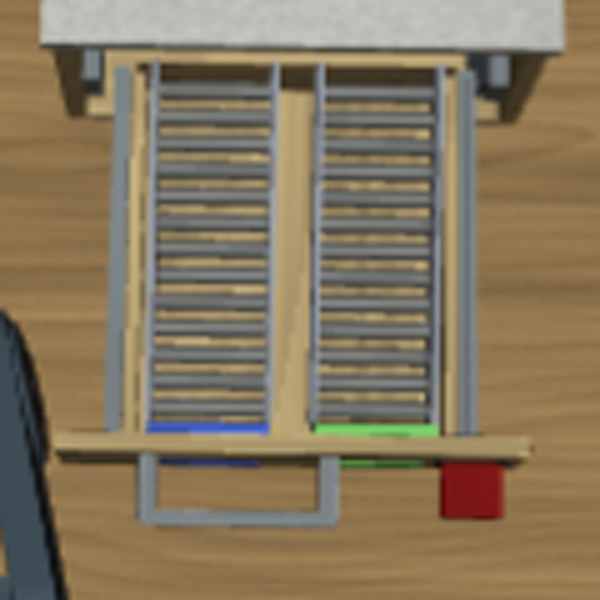

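```bash
cat >> h.py <<'E'
def ray(uv,n):
    o=manip.camera_model(n)["cam_to_world"][:3,3];p=np.r_[px2w(uv,0,n),0];d=p-o
    return o,d/np.linalg.norm(d)
def tri(a,b):
    (o1,d1),(o2,d2)=ray(a,"top"),ray(b,"scene")
    t=np.linalg.lstsq(np.c_[d1,-d2],o2-o1,rcond=None)[0]
    p,q=o1+t[0]*d1,o2+t[1]*d2
    return (p+q)/2,np.linalg.norm(p-q)
TH=.0103
def goal(pos,yaw=np.pi/2+TH,tilt=0.):
    s=manip.sense();Rc=R.from_quat(s["tool_rot"])
    h=np.array([np.cos(yaw),np.sin(yaw),0]);x=np.cross(h,[0,0,-1.])
    Rg=R.from_rotvec(-tilt*h)*R.from_matrix(np.c_[x,h,[0,0,-1.]])
    return (Rc.inv().apply(np.array(pos)-s["tcp_pos"])*100).round(2),(Rc.inv()*Rg).as_rotvec().round(3)
E
python3 - <<'E'
from h import *
im=snap("scene","scene1"); t=cv2.imread("pics/top1.png")[:,:,::-1]
for c in("blue","green"):
    for b in blobs(im,c,.09,n="scene"):
        if .38<b[2][0]<.62 and -.1<b[2][1]<.15: print(c,*b)
c=w2px((.5,.03,.09),"scene").astype(int); print(c)
cv2.imwrite("pics/crop2.png",cv2.resize(im[c[1]-60:c[1]+60,c[0]-80:c[0]+80],None,fx=5,fy=5,interpolation=cv2.INTER_CUBIC)[:,:,::-1])
f=lambda u,v:(235+u/5,110+v/4)
print("front",px2w(f(56,447),.1),px2w(f(531,452),.1), "tab",px2w(f(472,490),.076))
E
```

```text
[271 182]
front [0.4868 0.1663] [ 0.4884 -0.1033] tab [ 0.4636 -0.0723]
```

View pics/crop2.png

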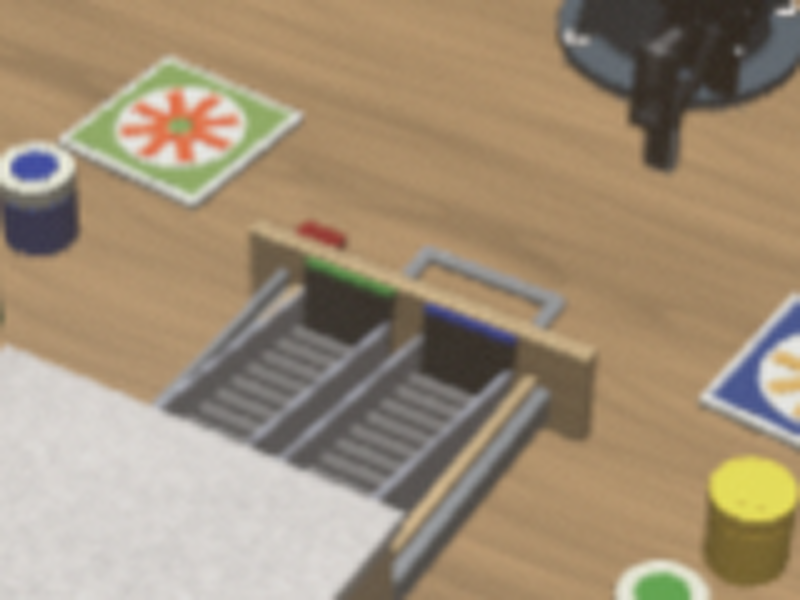

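Run:
```python
from h import *
g=lambda u,v:(191+u/5,122+v/5); f=lambda u,v:(235+u/5,110+v/4)
for n,a,b in [("bluecap",(209,427),(471,325)),("greencap",(376,431),(350,277)),("panelL",(56,447),(598,352)),("panelR",(531,452),(252,226)),("yellow lid",None,None)]:
    if a: print(n,*tri(f(*a),g(*b)))
def atx(uv,x):
    o,d=ray(uv,"scene");return o+d*(x-o[0])/d[0]
for X in(.495,.502,.508):
    print(X,[atx(g(*p),X) for p in((440,378),(470,392),(345,344),(425,310),(518,338))])
im=cv2.imread("pics/top1.png")[:,:,::-1]
h=cv2.cvtColor(im,cv2.COLOR_RGB2HSV);m=cv2.inRange(h,np.array((27,150,80)),np.array((33,255,255)))
k,_,st,c=cv2.connectedComponentsWithStats(m)
for i in range(1,k):
    if st[i,4]>60: print("yellow",c[i],st[i,4],px2w(c[i],.06))
for y in((148,270),(315,438)): print("cap y",[px2w(f(u,428),.1) for u in y])
for y in((153,273),(317,438)): print("rails y far",[px2w(f(u,200),.115) for u in y])
```

```text
bluecap [0.5021 0.0831 0.0941] 0.0072340851578555285
greencap [ 0.5014 -0.0131  0.0944] 0.005290602716889616
panelL [0.4852 0.1708 0.0968] 0.009389021245743971
panelR [ 0.4884 -0.1023  0.0935] 0.004108573418848751
0.495 [array([0.495 , 0.0596, 0.0276]), array([0.495 , 0.0839, 0.0257]), array([ 0.495 , -0.019 ,  0.0235]), array([0.495 , 0.0468, 0.0855]), array([0.495 , 0.12  , 0.0931])]
0.502 [array([0.502 , 0.0635, 0.035 ]), array([0.502 , 0.0877, 0.0332]), array([ 0.502 , -0.0146,  0.0309]), array([0.502 , 0.0508, 0.0926]), array([0.502 , 0.1236, 0.1002])]
0.508 [array([0.508 , 0.0669, 0.0413]), array([0.508 , 0.091 , 0.0395]), array([ 0.508 , -0.0108,  0.0373]), array([0.508 , 0.0542, 0.0986]), array([0.508 , 0.1267, 0.1062])]
yellow [145.24  68.77] 100 [0.9671 0.4994]
cap y [array([0.5014, 0.1144]), array([0.5028, 0.0452])]
cap y [array([0.5033, 0.0196]), array([ 0.5046, -0.0504])]
rails y far [array([0.6644, 0.1151]), array([0.6658, 0.0463])]
rails y far [array([0.6663, 0.021 ]), array([ 0.6678, -0.0484])]
```

Run:
```python
from h import *
print(px2w((200,211),.06)); print(goal((.4824,.4065,.024)))
```

```text
[0.5215 0.3055]
(array([20.43,  4.75, 23.06]), array([-0.002, -0.   , -1.569]))
```

Request:
drive_tool:
  increments:
    - [30, 20.4, 4.8, 8, 0, 0, -1.569]
    - [30, 20.4, 4.8, 8, 0, 0, -1.569]
    - [30, 20.4, 4.8, 8, 0, 0, -1.569]
    - [30, 20.4, 4.8, 8, 0, 0, -1.569]
    - [30, 20.4, 4.8, 8, 0, 0, -1.569]
    - [30, 20.4, 4.8, 8, 0, 0, -1.569]
    - [30, 20.4, 4.8, 8, 0, 0, -1.569]
    - [30, 20.4, 4.8, 8, 0, 0, -1.569]
    - [30, 20.4, 4.8, 8, 0, 0, -1.569]
    - [30, 20.4, 4.8, 8, 0, 0, -1.569]
    - [30, 20.4, 4.8, 8, 0, 0, -1.569]
    - [30, 20.4, 4.8, 8, 0, 0, -1.569]
    - [30, 20.4, 4.8, 8, 0, 0, -1.569]
    - [30, 20.4, 4.8, 12, 0, 0, -1.569]
    - [30, 20.4, 4.8, 16, 0, 0, -1.569]
    - [30, 20.4, 4.8, 19, 0, 0, -1.569]
    - [30, 20.4, 4.8, 22, 0, 0, -1.569]
    - [30, 20.4, 4.8, 23, 0, 0, -1.569]
    - [30, 20.4, 4.8, 23, 0, 0, -1.569]

```text
t: 10.35
tcp_pos: [0.4837, 0.4049, 0.0237]
tool_rot: [-0.004, 1.0, -0.001, -0.002]
force: [0.0, 0.2, 0.6]
finger_gap: 0.881
```

Request:
drive_tool:
  increments:
    - [255, 0, 0, 0, 0, 0, 0]
    - [255, 0, 0, 0, 0, 0, 0]
    - [255, 0, 0, 0, 0, 0, 0]
    - [255, 0, 0, 0, 0, 0, 0]
    - [255, 0, 0, 0, 0, 0, 0]
    - [255, 0, 0, 0, 0, 0, 0]
  force: 30

```text
t: 10.95
tcp_pos: [0.4852, 0.4064, 0.0266]
tool_rot: [-0.004, 1.0, 0.001, 0.001]
force: [0.3, -0.4, 6.2]
finger_gap: 0.693
```

Request:
drive_tool:
  increments:
    - [255, 0, 0, -4, 0, 0, 0]
    - [255, 0, 0, -8, 0, 0, 0]
    - [255, 0, 0, -12, 0, 0, 0]
    - [255, 0, 0, -16, 0, 0, 0]
    - [255, 0, 0, -19, 0, 0, 0]
    - [255, 0, 0, -19, 0, 0, 0]

```text
t: 11.55
tcp_pos: [0.487, 0.4076, 0.2205]
tool_rot: [-0.004, 1.0, 0.003, 0.005]
force: [-0.0, 0.2, -0.6]
finger_gap: 0.698
```

```bash
cat >> h.py <<'E'
T10=np.radians(10)
def lane(col,x,h,z0=.043,yo=0):
    """goal for TCP h above rollers at lane x"""
    o=np.array([.505,{"blue":.0798,"green":-.0154}[col]+yo,z0])
    p=o+x*np.array([np.cos(T10),TH,np.sin(T10)])+h*np.array([-np.sin(T10),0,np.cos(T10)])
    return p,goal(p,tilt=T10)
E
python3 - <<'E'
from h import *
s=manip.sense();print(s["tcp_pos"],s["finger_gap"])
print(lane("blue",.05,.10),lane("blue",.05,.03))
p=lane("blue",.05,.1)[0]; print(goal(p+[0,0,.05]))
E
```

```text
[0.487  0.4076 0.2205] 0.6976286327863894
(array([0.5369, 0.0803, 0.1502]), (array([ -4.64, -32.8 ,   6.9 ]), array([ 0.005, -0.165, -0.002]))) (array([0.549 , 0.0803, 0.0812]), (array([ -5.79, -32.85,  13.8 ]), array([ 0.005, -0.165, -0.002])))
(array([ -4.69, -32.78,   1.9 ]), array([ 0.005,  0.009, -0.002]))
```

Request:
drive_tool:
  increments:
    - [255, -4.6, -32.8, 0, 0, 0, 0]
    - [255, -4.6, -32.8, 0, 0, 0, 0]
    - [255, -4.6, -32.8, 0, 0, 0, 0]
    - [255, -4.6, -32.8, 0, 0, 0, 0]
    - [255, -4.6, -32.8, 0, 0, 0, 0]
    - [255, -4.6, -32.8, 0, 0.005, -0.08, -0.002]
    - [255, -4.6, -32.8, 3, 0.005, -0.165, -0.002]
    - [255, -4.6, -32.8, 6.9, 0.005, -0.165, -0.002]
    - [255, -4.6, -32.8, 6.9, 0.005, -0.165, -0.002]
    - [255, -4.6, -32.8, 6.9, 0.005, -0.165, -0.002]
    - [255, -4.6, -32.8, 6.9, 0.005, -0.165, -0.002]
    - [255, -4.6, -32.8, 6.9, 0.005, -0.165, -0.002]

```text
t: 12.75
tcp_pos: [0.5347, 0.0791, 0.1479]
tool_rot: [-0.006, 0.996, -0.002, 0.084]
force: [-0.3, -0.0, -1.4]
finger_gap: 0.689
```

Run:
```python
from h import *
im=snap("scene")
s=manip.sense();print(s["t"],s["tcp_pos"],s["force"],s["qd"])
print(lane("blue",.05,.03))
c=w2px((.53,.06,.09),"scene").astype(int)
cv2.imwrite("pics/s3.png",cv2.resize(im[c[1]-60:c[1]+60,c[0]-80:c[0]+80],None,fx=5,fy=5,interpolation=cv2.INTER_CUBIC)[:,:,::-1])
```

```text
12.8 [0.5345 0.079  0.1479] [ 0.1369  0.9024 -1.2276] [-0.0029 -0.0002  0.0081 -0.0012 -0.0032 -0.0011]
(array([0.549 , 0.0803, 0.0812]), (array([-0.32,  0.15,  6.81]), array([-0.005, -0.006,  0.002])))
```

View pics/s3.png

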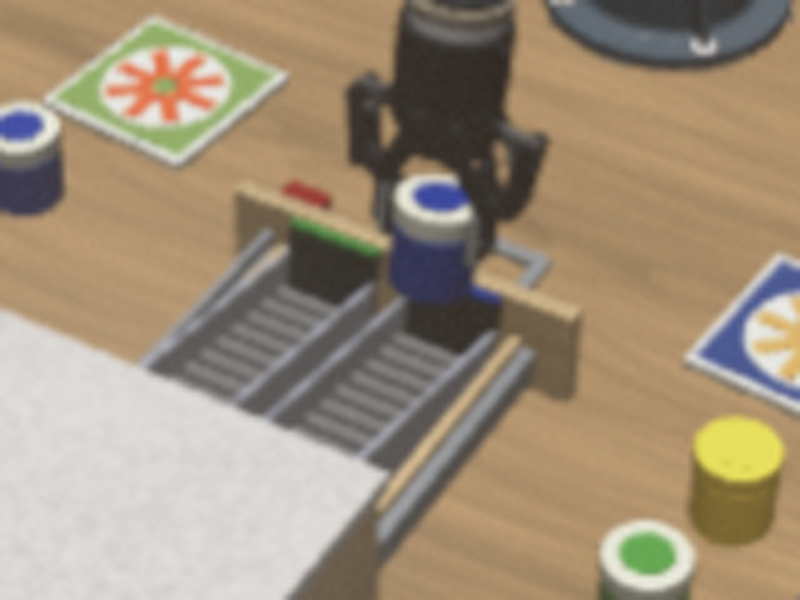

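The jar is held cleanly above the blue lane (crop (435,240)). I'll lower it gently.

Request:
drive_tool:
  increments:
    - [255, -0.3, 0.15, 1.5, 0, 0, 0]
    - [255, -0.3, 0.15, 3, 0, 0, 0]
    - [255, -0.3, 0.15, 4.5, 0, 0, 0]
    - [255, -0.3, 0.15, 5.5, 0, 0, 0]
    - [255, -0.3, 0.15, 6, 0, 0, 0]
    - [255, -0.3, 0.15, 6.4, 0, 0, 0]
    - [255, -0.3, 0.15, 6.7, 0, 0, 0]
    - [255, -0.3, 0.15, 6.7, 0, 0, 0]

```text
t: 13.6
tcp_pos: [0.5482, 0.0797, 0.082]
tool_rot: [-0.005, 0.996, -0.002, 0.084]
force: [-1.2, 0.4, 2.9]
finger_gap: 0.7
```

Request:
drive_tool:
  increments:
    - [255, 0, 0, 0.2, 0, 0, 0]
    - [255, 0, 0, 0.4, 0, 0, 0]
    - [255, 0, 0, 0.6, 0, 0, 0]

```text
t: 13.9
tcp_pos: [0.5498, 0.0797, 0.078]
tool_rot: [-0.005, 0.996, -0.002, 0.085]
force: [-5.6, 0.3, 19.6]
finger_gap: 0.694
```

Run:
```python
from h import *
s=manip.sense();print(s["t"],s["tcp_pos"],s["force"],s["ft_torque"])
print(lane("blue",.05,.0266))
```

```text
13.9 [0.5498 0.0797 0.078 ] [-5.5694  0.2549 19.622 ] [0.0491 0.328  0.1059]
(array([0.5496, 0.0803, 0.0779]), (array([0.02, 0.06, 0.01]), array([-0.005, -0.004,  0.001])))
```

Request:
drive_tool:
  increments:
    - [255, 0, 0, -0.4, 0, 0, 0]
    - [40, 0, 0, -0.5, 0, 0, 0]
    - [30, 0, 0, -0.5, 0, 0, 0]
    - [30, 0, 0, -0.5, 0, 0, 0]
    - [30, 0, 0, -0.5, 0, 0, 0]
    - [30, 0, 0, -3, 0, 0, 0]
    - [30, 0, 0, -6, 0, 0, 0]
    - [30, 0, 0, -10, 0, 0, 0]
    - [30, 0, 0, -13, 0, 0, 0]
    - [30, 0, 0, -13, 0, 0, 0]

```text
t: 14.9
tcp_pos: [0.5288, 0.0801, 0.207]
tool_rot: [-0.005, 0.996, -0.002, 0.087]
force: [0.1, -0.2, -0.8]
finger_gap: 0.881
```

Run:
```python
from h import *
t=snap("top","top2")
for c in("blue","green"):
    for b in blobs(t,c,.066): print(c,*b)
s=manip.sense();print(s["tcp_pos"],s["force"]);print(px2w(w2px((.527,.08,.113)),.066))
print(goal((.6365,.2974,.18)),goal((.6365,.2974,.024)))
cv2.imwrite("pics/c3.png",cv2.resize(t[130:270,150:460],None,fx=2.5,fy=2.5,interpolation=cv2.INTER_CUBIC)[:,:,::-1])
```

```text
blue [408.2 226.5] 116 [ 0.4866 -0.304 ]
blue [276. 225.] 19 [0.4837 0.0818]
blue [ 64.9 271. ] 118 [0.3361 0.6921]
blue [205.7 274.5] 24 [0.3369 0.2801]
green [204.2 172.4] 98 [0.6363 0.2973]
green [403.3 188. ] 98 [ 0.6009 -0.2924]
green [312.3 216.5] 35 [ 0.5107 -0.0233]
green [444.8 227. ] 100 [ 0.487  -0.4128]
green [311.  225.5] 30 [ 0.4842 -0.0198]
[0.5278 0.0801 0.2049] [0.4673 0.0036 0.3574]
[0.535  0.0802]
(array([-10.53,  21.64,   4.21]), array([-0.005,  0.169,  0.   ])) (array([-7.9 , 21.72, 19.58]), array([-0.005,  0.169,  0.   ]))
```

View pics/c3.png

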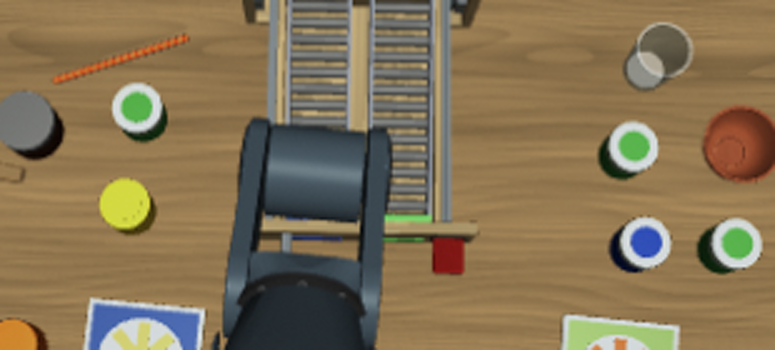

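The view shows the arm over the blue lane. The other jars are unmoved: green left (204,172), right greens (403,188) and (445,227), blue (408,226). Green left is next.

Request:
drive_tool:
  increments:
    - [30, -10.5, 21.6, 3, 0, 0.169, 0]
    - [30, -10.5, 21.6, 3, 0, 0.169, 0]
    - [30, -10.5, 21.6, 3, 0, 0.169, 0]
    - [30, -10.5, 21.6, 3, 0, 0.169, 0]
    - [30, -10.5, 21.6, 3, 0, 0.169, 0]
    - [30, -10.5, 21.6, 4.2, 0, 0.169, 0]
    - [30, -10.5, 21.6, 4.2, 0, 0.169, 0]
    - [30, -9.8, 21.7, 8, 0, 0.169, 0]
    - [30, -9.1, 21.7, 12, 0, 0.169, 0]
    - [30, -8.3, 21.7, 17, 0, 0.169, 0]
    - [30, -8, 21.7, 19.4, 0, 0.169, 0]
    - [30, -8, 21.7, 19.4, 0, 0.169, 0]
    - [30, -8, 21.7, 19.4, 0, 0.169, 0]

```text
t: 16.25
tcp_pos: [0.635, 0.2958, 0.0234]
tool_rot: [-0.004, 1.0, -0.003, -0.003]
force: [0.9, 0.6, -0.1]
finger_gap: 0.881
```

Request:
drive_tool:
  increments:
    - [255, 0, 0, 0, 0, 0, 0]
    - [255, 0, 0, 0, 0, 0, 0]
    - [255, 0, 0, 0, 0, 0, 0]
    - [255, 0, 0, 0, 0, 0, 0]
    - [255, 0, 0, 0, 0, 0, 0]
    - [255, 0, 0, 0, 0, 0, 0]

```text
t: 16.85
tcp_pos: [0.637, 0.2973, 0.0262]
tool_rot: [-0.005, 1.0, -0.002, -0.0]
force: [1.0, -2.3, 6.5]
finger_gap: 0.699
```

Request:
drive_tool:
  increments:
    - [255, 0, 0, -4, 0, 0, 0]
    - [255, 0, 0, -8, 0, 0, 0]
    - [255, 0, 0, -12, 0, 0, 0]
    - [255, 0, 0, -16, 0, 0, 0]
    - [255, 0, 0, -19, 0, 0, 0]
    - [255, 0, 0, -19, 0, 0, 0]
    - [255, 0, 0, -19, 0, 0, 0]

```text
t: 17.55
tcp_pos: [0.6355, 0.2983, 0.2136]
tool_rot: [-0.005, 1.0, -0.003, -0.002]
force: [0.6, 0.4, -3.9]
finger_gap: 0.695
```

Run:
```python
from h import *
t=snap("top")
for c in("blue","green"):
    for b in blobs(t,c,.066): print(c,*b)
s=manip.sense();print(s["tcp_pos"],s["force"],s["finger_gap"])
print(lane("green",.05,.10),lane("green",.05,.03))
```

```text
blue [277.1 204.4] 122 [0.5445 0.0798]
blue [275.3 216.2] 58 [0.5094 0.0843]
blue [408.2 226.5] 116 [ 0.4866 -0.304 ]
blue [276. 225.] 19 [0.4837 0.0818]
blue [ 64.9 271. ] 118 [0.3361 0.6921]
green [403.3 188. ] 98 [ 0.6009 -0.2924]
green [309.3 216.5] 47 [ 0.5105 -0.0145]
green [444.8 227. ] 100 [ 0.487  -0.4128]
green [310.8 225.5] 33 [ 0.4842 -0.0191]
[0.6346 0.2979 0.2118] [-0.016  -0.3622 -2.0766] 0.6965668441351301
(array([ 0.5369, -0.0149,  0.1502]), (array([ 10.04, -31.14,   6.43]), array([-0.006, -0.182,  0.   ]))) (array([ 0.549 , -0.0149,  0.0812]), (array([  8.77, -31.11,  13.31]), array([-0.006, -0.182,  0.   ])))
```

```bash
sed -i 's/np.array(\[.505,/np.array([.511,/; s/z0=.043/z0=.044/' h.py
python3 - <<'E'
from h import *
print(lane("green",.05,.10)[1],lane("green",.05,.03)[1],px2w((277.1,204.4),.113))
t=snap("top")
for b in blobs(t,"blue",.113): print(*b)
E
```

```text
(array([  9.44, -31.15,   6.33]), array([-0.006, -0.182,  0.   ])) (array([  8.17, -31.12,  13.21]), array([-0.006, -0.182,  0.   ])) [0.5362 0.0796]
[277.1 204.4] 122 [0.5362 0.0796]
[275.3 216.2] 58 [0.5022 0.084 ]
[408.2 226.5] 116 [ 0.4802 -0.2915]
[276. 225.] 19 [0.4774 0.0816]
[ 64.9 271. ] 118 [0.3346 0.6718]
```

Request:
drive_tool:
  increments:
    - [255, 9.4, -31.1, 0, 0, 0, 0]
    - [255, 9.4, -31.1, 0, 0, 0, 0]
    - [255, 9.4, -31.1, 0, 0, 0, 0]
    - [255, 9.4, -31.1, 0, 0, 0, 0]
    - [255, 9.4, -31.1, 0, 0, 0, 0]
    - [255, 9.4, -31.1, 0, 0, -0.08, 0]
    - [255, 9.4, -31.1, 3, -0.006, -0.18, 0]
    - [255, 9.4, -31.1, 6.3, -0.006, -0.18, 0]
    - [255, 9.4, -31.1, 6.3, -0.006, -0.18, 0]
    - [255, 9.4, -31.1, 6.3, -0.006, -0.18, 0]
    - [255, 9.4, -31.1, 6.3, -0.006, -0.18, 0]
    - [255, 9.4, -31.1, 6.3, -0.006, -0.18, 0]

```text
t: 18.85
tcp_pos: [0.5467, -0.0136, 0.1539]
tool_rot: [-0.006, 0.996, 0.001, 0.089]
force: [-0.2, -0.1, -2.4]
finger_gap: 0.699
```

Run:
```python
from h import *
s=manip.sense();print(s["tcp_pos"],s["force"]); print(lane("green",.05,.03))
```

```text
[ 0.5467 -0.0136  0.1539] [-0.231  -0.0906 -2.3659]
(array([ 0.555 , -0.0149,  0.0822]), (array([ 0.46, -0.14,  7.21]), array([0.   , 0.005, 0.002])))
```

Request:
drive_tool:
  increments:
    - [255, 0.45, -0.15, 1.5, 0, 0, 0]
    - [255, 0.45, -0.15, 3, 0, 0, 0]
    - [255, 0.45, -0.15, 4.5, 0, 0, 0]
    - [255, 0.45, -0.15, 5.7, 0, 0, 0]
    - [255, 0.45, -0.15, 6.5, 0, 0, 0]
    - [255, 0.45, -0.15, 7, 0, 0, 0]
    - [255, 0.45, -0.15, 7.3, 0, 0, 0]
    - [255, 0.45, -0.15, 7.5, 0, 0, 0]
    - [255, 0.45, -0.15, 7.7, 0, 0, 0]
    - [255, 0.45, -0.15, 7.7, 0, 0, 0]

```text
t: 19.85
tcp_pos: [0.5556, -0.0155, 0.079]
tool_rot: [-0.005, 0.996, 0.0, 0.09]
force: [-4.5, 1.1, 14.6]
finger_gap: 0.697
```

Contact is at the expected height. Release.

Request:
drive_tool:
  increments:
    - [255, 0, 0, -0.3, 0, 0, 0]
    - [40, 0, 0, -0.4, 0, 0, 0]
    - [30, 0, 0, -0.4, 0, 0, 0]
    - [30, 0, 0, -0.4, 0, 0, 0]
    - [30, 0, 0, -0.4, 0, 0, 0]
    - [30, 0, 0, -3, 0, 0, 0]
    - [30, 0, 0, -6, 0, 0, 0]
    - [30, 0, 0, -10, 0, 0, 0]
    - [30, 0, 0, -13, 0, 0, 0]
    - [30, 0, 0, -13, 0, 0, 0]

```text
t: 20.85
tcp_pos: [0.5333, -0.0162, 0.208]
tool_rot: [-0.005, 0.996, -0.0, 0.092]
force: [-0.5, -0.5, 0.8]
finger_gap: 0.881
```

Run:
```python
from h import *
t=snap("top")
for c in("blue","green"):
    for b in blobs(t,c,.066): print(c,*b)
s=manip.sense();print(s["tcp_pos"],s["force"])
for p in((.601,-.2924),(.4866,-.304)): print(goal((*p,.18)),goal((*p,.024)))
```

```text
blue [277.1 204.4] 121 [0.5444 0.0797]
blue [275.3 216.2] 58 [0.5094 0.0843]
blue [408.2 226.5] 116 [ 0.4866 -0.304 ]
blue [276.5 225. ] 20 [0.4837 0.0803]
blue [ 64.9 271. ] 118 [0.3361 0.6921]
green [403.3 188. ] 98 [ 0.6009 -0.2924]
green [308.3 216.6] 31 [ 0.5101 -0.0117]
green [444.8 227. ] 100 [ 0.487  -0.4128]
green [312.7 225.4] 23 [ 0.4845 -0.0246]
[ 0.5323 -0.016   0.206 ] [ 0.235  -0.4371 -1.0108]
(array([ -6.01, -27.71,   3.75]), array([-0.  ,  0.18,  0.  ])) (array([ -3.21, -27.7 ,  19.1 ]), array([-0.  ,  0.18,  0.  ]))
(array([  5.26, -28.75,   1.7 ]), array([-0.  ,  0.18,  0.  ])) (array([  8.06, -28.74,  17.04]), array([-0.  ,  0.18,  0.  ]))
```

Request:
drive_tool:
  increments:
    - [30, 5.3, -28.7, 1, 0, 0.18, 0]
    - [30, 5.3, -28.7, 1, 0, 0.18, 0]
    - [30, 5.3, -28.7, 1, 0, 0.18, 0]
    - [30, 5.3, -28.7, 1, 0, 0.18, 0]
    - [30, 5.3, -28.7, 1, 0, 0.18, 0]
    - [30, 5.3, -28.7, 1.7, 0, 0.18, 0]
    - [30, 5.3, -28.7, 1.7, 0, 0.18, 0]
    - [30, 6, -28.7, 6, 0, 0.18, 0]
    - [30, 6.9, -28.7, 10, 0, 0.18, 0]
    - [30, 7.7, -28.7, 15, 0, 0.18, 0]
    - [30, 8, -28.7, 17, 0, 0.18, 0]
    - [30, 8, -28.7, 17, 0, 0.18, 0]
    - [30, 8, -28.7, 17, 0, 0.18, 0]

```text
t: 22.2
tcp_pos: [0.485, -0.3021, 0.0216]
tool_rot: [-0.005, 1.0, 0.001, -0.003]
force: [0.2, -0.3, -0.9]
finger_gap: 0.885
```

Request:
drive_tool:
  increments:
    - [255, 0, 0, 0, 0, 0, 0]
    - [255, 0, 0, 0, 0, 0, 0]
    - [255, 0, 0, 0, 0, 0, 0]
    - [255, 0, 0, 0, 0, 0, 0]
    - [255, 0, 0, 0, 0, 0, 0]
    - [255, 0, 0, 0, 0, 0, 0]

```text
t: 22.8
tcp_pos: [0.4859, -0.3035, 0.0238]
tool_rot: [-0.005, 1.0, -0.0, -0.001]
force: [0.5, 0.7, 5.7]
finger_gap: 0.695
```

Request:
drive_tool:
  increments:
    - [255, 0, 0, -4, 0, 0, 0]
    - [255, 0, 0, -8, 0, 0, 0]
    - [255, 0, 0, -12, 0, 0, 0]
    - [255, 0, 0, -16, 0, 0, 0]
    - [255, 0, 0, -19, 0, 0, 0]
    - [255, 0, 0, -19, 0, 0, 0]
    - [255, 0, 0, -19, 0, 0, 0]

```text
t: 23.5
tcp_pos: [0.4857, -0.303, 0.2127]
tool_rot: [-0.005, 1.0, 0.0, -0.002]
force: [0.0, -0.2, -1.7]
finger_gap: 0.691
```

Run:
```python
from h import *
t=snap("top","top4")
for c in("blue","green"):
    for b in blobs(t,c,.113): print(c,*b)
s=manip.sense();print(s["tcp_pos"],s["force"],s["finger_gap"])
print(lane("blue",.11,.10),lane("blue",.11,.03)[1])
```

```text
blue [277.1 204.4] 121 [0.5361 0.0795]
blue [275.1 216.2] 57 [0.5022 0.0847]
blue [276. 225.] 19 [0.4774 0.0816]
blue [ 64.9 271. ] 118 [0.3346 0.6718]
blue [205.7 274.5] 24 [0.3355 0.2733]
green [403.3 188. ] 98 [ 0.5908 -0.2803]
green [310.3 205. ] 66 [ 0.5364 -0.0143]
green [309.  216.6] 39 [ 0.5032 -0.0109]
green [310.5 225.5] 32 [ 0.4779 -0.0153]
[ 0.4851 -0.3024  0.2114] [-0.4649  0.7295 -1.4521] 0.6960753849715505
(array([0.602 , 0.0809, 0.1616]), (array([-12.11,  38.2 ,   5.01]), array([ 0.002, -0.18 , -0.   ]))) (array([-13.36,  38.17,  11.89]), array([ 0.002, -0.18 , -0.   ]))
```

Request:
drive_tool:
  increments:
    - [255, -12.1, 38.2, 0, 0, 0, 0]
    - [255, -12.1, 38.2, 0, 0, 0, 0]
    - [255, -12.1, 38.2, 0, 0, 0, 0]
    - [255, -12.1, 38.2, 0, 0, 0, 0]
    - [255, -12.1, 38.2, 0, 0, 0, 0]
    - [255, -12.1, 38.2, 0, 0, 0, 0]
    - [255, -12.1, 38.2, 0, 0, 0, 0]
    - [255, -12.1, 38.2, 0, 0, 0, 0]
    - [255, -12.1, 38.2, 1, 0, -0.1, 0]
    - [255, -12.1, 38.2, 4, 0, -0.18, 0]
    - [255, -12.1, 38.2, 5, 0, -0.18, 0]
    - [255, -12.1, 38.2, 5, 0, -0.18, 0]
    - [255, -12.1, 38.2, 5, 0, -0.18, 0]
    - [255, -12.1, 38.2, 5, 0, -0.18, 0]

```text
t: 24.95
tcp_pos: [0.6049, 0.0793, 0.1633]
tool_rot: [-0.005, 0.996, 0.001, 0.089]
force: [0.5, -0.0, -1.8]
finger_gap: 0.693
```

```bash
sed -i 's/np.array(\[.511,/np.array([.518,/; s/z0=.044/z0=.0452/' h.py
python3 - <<'E'
from h import *
t=snap("top")
for c in("blue","green"):
    for b in blobs(t,c,.066): print(c,*b)
s=manip.sense();print(s["tcp_pos"],s["force"]); print(lane("blue",.103,.03))
E
```

```text
blue [ 64.9 271. ] 118 [0.3361 0.6921]
green [403.3 188. ] 98 [ 0.6009 -0.2924]
green [310.4 205.1] 100 [ 0.5442 -0.0176]
green [312.3 216.7] 32 [ 0.5102 -0.0233]
green [444.8 227. ] 100 [ 0.487  -0.4128]
green [310.8 225.5] 33 [ 0.4842 -0.0191]
[0.6047 0.0794 0.1634] [-0.436   0.2052 -1.1015]
(array([0.6142, 0.0809, 0.0926]), (array([0.32, 0.13, 7.14]), array([ 0.   ,  0.004, -0.001])))
```

Request:
drive_tool:
  increments:
    - [255, 0.3, 0.13, 1.5, 0, 0, 0]
    - [255, 0.3, 0.13, 3, 0, 0, 0]
    - [255, 0.3, 0.13, 4.5, 0, 0, 0]
    - [255, 0.3, 0.13, 5.7, 0, 0, 0]
    - [255, 0.3, 0.13, 6.5, 0, 0, 0]
    - [255, 0.3, 0.13, 7, 0, 0, 0]
    - [255, 0.3, 0.13, 7.3, 0, 0, 0]
    - [255, 0.3, 0.13, 7.6, 0, 0, 0]
    - [255, 0.3, 0.13, 7.9, 0, 0, 0]
    - [255, 0.3, 0.13, 7.9, 0, 0, 0]

```text
t: 26.0
tcp_pos: [0.6158, 0.0815, 0.0881]
tool_rot: [-0.005, 0.996, 0.001, 0.091]
force: [-5.2, 0.0, 18.0]
finger_gap: 0.695
```

Request:
drive_tool:
  increments:
    - [255, 0, 0, -0.3, 0, 0, 0]
    - [40, 0, 0, -0.5, 0, 0, 0]
    - [30, 0, 0, -0.5, 0, 0, 0]
    - [30, 0, 0, -0.5, 0, 0, 0]
    - [30, 0, 0, -0.5, 0, 0, 0]
    - [30, 0, 0, -3, 0, 0, 0]
    - [30, 0, 0, -6, 0, 0, 0]
    - [30, 0, 0, -10, 0, 0, 0]
    - [30, 0, 0, -12, 0, 0, 0]
    - [30, 0, 0, -12, 0, 0, 0]

```text
t: 27.0
tcp_pos: [0.5945, 0.0812, 0.2054]
tool_rot: [-0.005, 0.996, 0.001, 0.091]
force: [0.2, 0.2, -0.2]
finger_gap: 0.883
```

Run:
```python
from h import *
t=snap("top")
for c in("blue","green"):
    for b in blobs(t,c,.066): print(c,*b)
s=manip.sense();print(s["tcp_pos"],s["force"])
for p in((.601,-.2924),(.487,-.4128)): print(goal((*p,.18)),goal((*p,.024)))
```

```text
blue [277.5 200.7] 32 [0.5556 0.0787]
blue [ 64.9 271. ] 118 [0.3361 0.6921]
green [403.3 188. ] 98 [ 0.6009 -0.2924]
green [310.4 205.1] 100 [ 0.5443 -0.0176]
green [312.  216.6] 31 [ 0.5104 -0.0225]
green [444.8 227. ] 100 [ 0.487  -0.4128]
green [310.8 225.5] 33 [ 0.4842 -0.0191]
[0.5934 0.0812 0.2033] [-0.043   0.4215  0.0709]
(array([  0.04, -37.37,   2.34]), array([ 0.001,  0.179, -0.   ])) (array([  2.82, -37.38,  17.69]), array([ 0.001,  0.179, -0.   ]))
(array([ 11.38, -49.29,   0.28]), array([ 0.001,  0.179, -0.   ])) (array([ 14.16, -49.3 ,  15.63]), array([ 0.001,  0.179, -0.   ]))
```

Next is green at (.601,-.292).

Request:
drive_tool:
  increments:
    - [30, 0, -37.4, 1, 0, 0.179, 0]
    - [30, 0, -37.4, 1, 0, 0.179, 0]
    - [30, 0, -37.4, 1, 0, 0.179, 0]
    - [30, 0, -37.4, 1, 0, 0.179, 0]
    - [30, 0, -37.4, 1, 0, 0.179, 0]
    - [30, 0, -37.4, 1, 0, 0.179, 0]
    - [30, 0, -37.4, 1, 0, 0.179, 0]
    - [30, 0, -37.4, 2.3, 0, 0.179, 0]
    - [30, 0, -37.4, 2.3, 0, 0.179, 0]
    - [30, 0.8, -37.4, 6.5, 0, 0.179, 0]
    - [30, 1.7, -37.4, 11, 0, 0.179, 0]
    - [30, 2.5, -37.4, 15.5, 0, 0.179, 0]
    - [30, 2.8, -37.4, 17.6, 0, 0.179, 0]
    - [30, 2.8, -37.4, 17.6, 0, 0.179, 0]
    - [30, 2.8, -37.4, 17.6, 0, 0.179, 0]

```text
t: 28.55
tcp_pos: [0.5996, -0.2914, 0.0228]
tool_rot: [-0.006, 1.0, 0.001, -0.002]
force: [0.2, 0.1, 0.7]
finger_gap: 0.883
```

Request:
drive_tool:
  increments:
    - [255, 0, 0, 0, 0, 0, 0]
    - [255, 0, 0, 0, 0, 0, 0]
    - [255, 0, 0, 0, 0, 0, 0]
    - [255, 0, 0, 0, 0, 0, 0]
    - [255, 0, 0, 0, 0, 0, 0]
    - [255, 0, 0, 0, 0, 0, 0]

```text
t: 29.15
tcp_pos: [0.6009, -0.293, 0.0254]
tool_rot: [-0.005, 1.0, -0.0, -0.0]
force: [0.5, 1.1, 7.1]
finger_gap: 0.691
```

Request:
drive_tool:
  increments:
    - [255, 0, 0, -4, 0, 0, 0]
    - [255, 0, 0, -8, 0, 0, 0]
    - [255, 0, 0, -12, 0, 0, 0]
    - [255, 0, 0, -16, 0, 0, 0]
    - [255, 0, 0, -19, 0, 0, 0]
    - [255, 0, 0, -19, 0, 0, 0]
    - [255, 0, 0, -19, 0, 0, 0]

```text
t: 29.85
tcp_pos: [0.5998, -0.2925, 0.2134]
tool_rot: [-0.005, 1.0, 0.0, -0.002]
force: [-0.2, 0.9, -3.6]
finger_gap: 0.694
```

Run:
```python
from h import *
t=snap("top")
for c in("blue","green"):
    for b in blobs(t,c,.113): print(c,*b)
s=manip.sense();print(s["tcp_pos"],s["force"],s["finger_gap"])
print(lane("green",.103,.10),lane("green",.103,.03)[1])
```

```text
blue [276.5 183.2] 118 [0.5974 0.0826]
blue [277.1 204.4] 121 [0.5361 0.0795]
blue [275.1 216.2] 57 [0.5022 0.0847]
blue [276. 225.] 19 [0.4774 0.0816]
blue [ 64.9 271. ] 118 [0.3346 0.6718]
blue [205.8 274.4] 23 [0.3355 0.273 ]
green [308.1 203.4] 22 [ 0.5407 -0.008 ]
[ 0.5991 -0.292   0.2118] [ 0.5972  0.0754 -2.8503] 0.7012735839809486
(array([ 0.6021, -0.0143,  0.1616]), (array([-0.61, 27.74,  5.11]), array([ 0.003, -0.181, -0.   ]))) (array([-1.87, 27.71, 11.99]), array([ 0.003, -0.181, -0.   ]))
```

Request:
drive_tool:
  increments:
    - [255, -0.6, 27.7, 0, 0, 0, 0]
    - [255, -0.6, 27.7, 0, 0, 0, 0]
    - [255, -0.6, 27.7, 0, 0, 0, 0]
    - [255, -0.6, 27.7, 0, 0, 0, 0]
    - [255, -0.6, 27.7, 0, 0, 0, 0]
    - [255, -0.6, 27.7, 0, 0, 0, 0]
    - [255, -0.6, 27.7, 1, 0, -0.1, 0]
    - [255, -0.6, 27.7, 4, 0, -0.18, 0]
    - [255, -0.6, 27.7, 5, 0, -0.18, 0]
    - [255, -0.6, 27.7, 5, 0, -0.18, 0]
    - [255, -0.6, 27.7, 5, 0, -0.18, 0]
    - [255, -0.6, 27.7, 5, 0, -0.18, 0]

```text
t: 31.1
tcp_pos: [0.6054, -0.0164, 0.1647]
tool_rot: [-0.005, 0.996, 0.001, 0.09]
force: [0.0, -0.1, -2.3]
finger_gap: 0.695
```

Run:
```python
from h import *
s=manip.sense();print(s["tcp_pos"],s["force"]); print(lane("green",.103,.0255))
t=snap("top")
for b in blobs(t,"green",.066): print(*b)
```

```text
[ 0.6054 -0.0164  0.1647] [ 0.046  -0.136  -2.3059]
(array([ 0.615 , -0.0143,  0.0882]), (array([0.41, 0.2 , 7.7 ]), array([ 0.   ,  0.005, -0.001])))
[444.9 226.9] 99 [ 0.4871 -0.4129]
```

Request:
drive_tool:
  increments:
    - [255, 0.4, 0.18, 1.5, 0, 0, 0]
    - [255, 0.4, 0.18, 3, 0, 0, 0]
    - [255, 0.4, 0.18, 4.5, 0, 0, 0]
    - [255, 0.4, 0.18, 5.7, 0, 0, 0]
    - [255, 0.4, 0.18, 6.5, 0, 0, 0]
    - [255, 0.4, 0.18, 7, 0, 0, 0]
    - [255, 0.4, 0.18, 7.3, 0, 0, 0]
    - [255, 0.4, 0.18, 7.6, 0, 0, 0]
    - [255, 0.4, 0.18, 7.9, 0, 0, 0]
    - [255, 0.4, 0.18, 7.9, 0, 0, 0]

```text
t: 32.15
tcp_pos: [0.6158, -0.0141, 0.0892]
tool_rot: [-0.005, 0.996, 0.0, 0.092]
force: [-5.1, 0.3, 14.5]
finger_gap: 0.692
```

Request:
drive_tool:
  increments:
    - [255, 0, 0, -0.3, 0, 0, 0]
    - [40, 0, 0, -0.4, 0, 0, 0]
    - [30, 0, 0, -0.4, 0, 0, 0]
    - [30, 0, 0, -0.4, 0, 0, 0]
    - [30, 0, 0, -0.4, 0, 0, 0]
    - [30, 0, 0, -3, 0, 0, 0]
    - [30, 0, 0, -6, 0, 0, 0]
    - [30, 0, 0, -10, 0, 0, 0]
    - [30, 0, 0, -12, 0, 0, 0]
    - [30, 0, 0, -12, 0, 0, 0]

```text
t: 33.15
tcp_pos: [0.5939, -0.0144, 0.2068]
tool_rot: [-0.005, 0.996, 0.0, 0.092]
force: [0.3, 0.7, -0.7]
finger_gap: 0.882
```

Run:
```python
from h import *
t=snap("top")
for b in blobs(t,"green",.066): print(*b)
s=manip.sense();print(s["tcp_pos"],s["force"])
p=(.487,-.4128); print(goal((*p,.18)),goal((*p,.024)))
```

```text
[444.9 226.9] 99 [ 0.4871 -0.4129]
[ 0.5929 -0.0142  0.2048] [-0.3104  0.2247 -0.5578]
(array([ 11.27, -39.75,   0.47]), array([0.  , 0.18, 0.  ])) (array([ 14.06, -39.75,  15.81]), array([0.  , 0.18, 0.  ]))
```

Request:
drive_tool:
  increments:
    - [30, 11.3, -39.7, 0, 0, 0.18, 0]
    - [30, 11.3, -39.7, 0, 0, 0.18, 0]
    - [30, 11.3, -39.7, 0, 0, 0.18, 0]
    - [30, 11.3, -39.7, 0, 0, 0.18, 0]
    - [30, 11.3, -39.7, 0, 0, 0.18, 0]
    - [30, 11.3, -39.7, 0, 0, 0.18, 0]
    - [30, 11.3, -39.7, 0, 0, 0.18, 0]
    - [30, 11.3, -39.7, 0, 0, 0.18, 0]
    - [30, 11.3, -39.7, 0.5, 0, 0.18, 0]
    - [30, 11.3, -39.7, 0.5, 0, 0.18, 0]
    - [30, 12.1, -39.7, 5, 0, 0.18, 0]
    - [30, 13, -39.7, 9.5, 0, 0.18, 0]
    - [30, 13.8, -39.7, 14, 0, 0.18, 0]
    - [30, 14.1, -39.7, 15.7, 0, 0.18, 0]
    - [30, 14.1, -39.7, 15.7, 0, 0.18, 0]
    - [30, 14.1, -39.7, 15.7, 0, 0.18, 0]

```text
t: 34.8
tcp_pos: [0.4857, -0.4102, 0.0235]
tool_rot: [-0.006, 1.0, 0.001, -0.002]
force: [-0.4, 0.4, 0.7]
finger_gap: 0.885
```

Request:
drive_tool:
  increments:
    - [255, 0, 0, 0, 0, 0, 0]
    - [255, 0, 0, 0, 0, 0, 0]
    - [255, 0, 0, 0, 0, 0, 0]
    - [255, 0, 0, 0, 0, 0, 0]
    - [255, 0, 0, 0, 0, 0, 0]
    - [255, 0, 0, 0, 0, 0, 0]

```text
t: 35.4
tcp_pos: [0.4861, -0.4125, 0.0255]
tool_rot: [-0.005, 1.0, -0.0, -0.0]
force: [0.6, 1.9, 5.3]
finger_gap: 0.696
```

Request:
drive_tool:
  increments:
    - [255, 0, 0, -4, 0, 0, 0]
    - [255, 0, 0, -8, 0, 0, 0]
    - [255, 0, 0, -12, 0, 0, 0]
    - [255, 0, 0, -16, 0, 0, 0]
    - [255, 0, 0, -19, 0, 0, 0]
    - [255, 0, 0, -19, 0, 0, 0]
    - [255, 0, 0, -19, 0, 0, 0]

```text
t: 36.1
tcp_pos: [0.4853, -0.4119, 0.2138]
tool_rot: [-0.005, 1.0, 0.0, -0.002]
force: [0.5, 0.9, -2.4]
finger_gap: 0.695
```

Run:
```python
from h import *
t=snap("top")
for c in("blue","green"):
    for b in blobs(t,c,.113): print(c,*b)
s=manip.sense();print(s["tcp_pos"],s["force"],s["finger_gap"])
print(lane("green",.166,.10),lane("green",.166,.03)[1])
```

```text
blue [275.5 183.3] 118 [0.5969 0.0853]
blue [277.1 204.4] 121 [0.5361 0.0795]
blue [275.1 216.2] 57 [0.5022 0.0847]
blue [276. 225.] 19 [0.4774 0.0816]
blue [ 64.9 271. ] 118 [0.3346 0.6718]
blue [205.7 274.5] 24 [0.3355 0.2733]
green [310.4 205.2] 95 [ 0.5357 -0.0145]
green [309.1 216.6] 41 [ 0.5031 -0.0111]
green [310.5 225.5] 32 [ 0.4779 -0.0153]
[ 0.4847 -0.4112  0.2124] [ 0.3021  0.4741 -2.7866] 0.695558942946726
(array([ 0.6641, -0.0137,  0.1725]), (array([-18.36,  39.56,   4.02]), array([ 0.003, -0.18 , -0.   ]))) (array([-19.61,  39.52,  10.9 ]), array([ 0.003, -0.18 , -0.   ]))
```

Run:
```python
from h import *
t=snap("top"); s=snap("scene")
a=cv2.resize(t[120:240,235:355],(600,600),interpolation=cv2.INTER_CUBIC)
cv2.imwrite("pics/c5.png",a[:,:,::-1])
for b in blobs(t,"green",.113,5,400): print(*b)
```

```text
[ 78.9 154.1] 211 [0.6742 0.6611]
[313.4 186.2] 5 [ 0.5908 -0.0226]
[310.4 205.2] 94 [ 0.5356 -0.0146]
[309.1 216.6] 41 [ 0.5031 -0.0111]
[310.8 225.5] 33 [ 0.4779 -0.016 ]
```

View pics/c5.png

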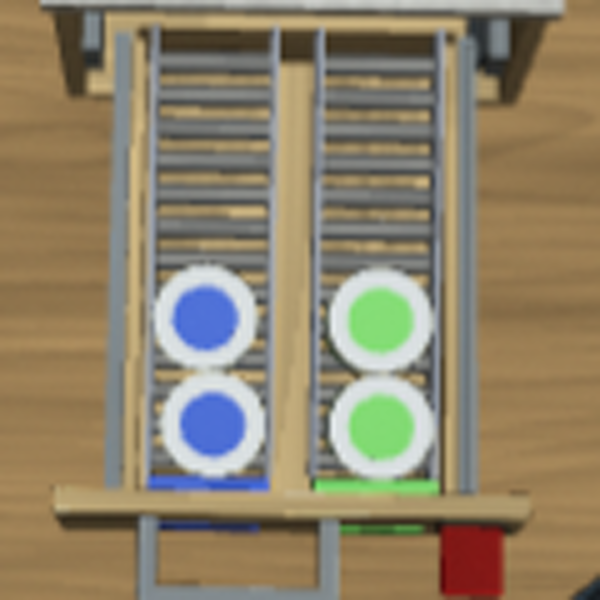

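All four jars stand queued at the stops. Now the last green goes up-lane.

Request:
drive_tool:
  increments:
    - [255, -18.3, 39.5, 0, 0, 0, 0]
    - [255, -18.3, 39.5, 0, 0, 0, 0]
    - [255, -18.3, 39.5, 0, 0, 0, 0]
    - [255, -18.3, 39.5, 0, 0, 0, 0]
    - [255, -18.3, 39.5, 0, 0, 0, 0]
    - [255, -18.3, 39.5, 0, 0, 0, 0]
    - [255, -18.3, 39.5, 0, 0, 0, 0]
    - [255, -18.3, 39.5, 0, 0, 0, 0]
    - [255, -18.3, 39.5, 0, 0, 0, 0]
    - [255, -18.3, 39.5, 1, 0, -0.1, 0]
    - [255, -18.3, 39.5, 3.5, 0, -0.18, 0]
    - [255, -18.3, 39.5, 4, 0, -0.18, 0]
    - [255, -18.3, 39.5, 4, 0, -0.18, 0]
    - [255, -18.3, 39.5, 4, 0, -0.18, 0]
    - [255, -18.3, 39.5, 4, 0, -0.18, 0]

```text
t: 37.75
tcp_pos: [0.6664, -0.016, 0.1747]
tool_rot: [-0.005, 0.996, 0.001, 0.09]
force: [0.3, -0.9, -1.9]
finger_gap: 0.696
```

Run:
```python
from h import *
s=manip.sense();print(s["tcp_pos"],s["force"]); print(lane("green",.166,.0255))
```

```text
[ 0.6664 -0.016   0.1747] [ 0.2516 -0.9388 -1.8627]
(array([ 0.6771, -0.0137,  0.0991]), (array([0.3 , 0.22, 7.63]), array([ 0.   ,  0.005, -0.001])))
```

Request:
drive_tool:
  increments:
    - [255, 0.3, 0.2, 1.5, 0, 0, 0]
    - [255, 0.3, 0.2, 3, 0, 0, 0]
    - [255, 0.3, 0.2, 4.5, 0, 0, 0]
    - [255, 0.3, 0.2, 5.7, 0, 0, 0]
    - [255, 0.3, 0.2, 6.5, 0, 0, 0]
    - [255, 0.3, 0.2, 7, 0, 0, 0]
    - [255, 0.3, 0.2, 7.3, 0, 0, 0]
    - [255, 0.3, 0.2, 7.6, 0, 0, 0]
    - [255, 0.3, 0.2, 7.8, 0, 0, 0]
    - [255, 0.3, 0.2, 7.8, 0, 0, 0]

```text
t: 38.75
tcp_pos: [0.6784, -0.0136, 0.1013]
tool_rot: [-0.005, 0.996, 0.0, 0.093]
force: [-4.0, 0.3, 15.6]
finger_gap: 0.695
```

Request:
drive_tool:
  increments:
    - [255, 0, 0, -0.3, 0, 0, 0]
    - [40, 0, 0, -0.4, 0, 0, 0]
    - [30, 0, 0, -0.4, 0, 0, 0]
    - [30, 0, 0, -0.4, 0, 0, 0]
    - [30, 0, 0, -0.4, 0, 0, 0]
    - [30, 0, 0, -3, 0, 0, 0]
    - [30, 0, 0, -6, 0, 0, 0]
    - [30, 0, 0, -10, 0, 0, 0]
    - [200, 21, -6, -10, 0, 0.18, 0]
    - [255, 21, -6, -10, 0, 0.18, 0]
    - [255, 21, -6, -10, 0, 0.18, 0]
    - [255, 21, -6, -10, 0, 0.18, 0]
    - [255, 21, -6, -10, 0, 0.18, 0]
    - [255, 21, -6, -10, 0, 0.18, 0]
    - [255, 21, -6, -10, 0, 0.18, 0]

```text
t: 40.25
tcp_pos: [0.4527, -0.0759, 0.1579]
tool_rot: [-0.005, 1.0, 0.0, -0.001]
force: [0.6, -0.8, -0.3]
finger_gap: -0.0
```

Run:
```python
from h import *
t=snap("top");s=manip.sense();print(s["tcp_pos"],s["force"],s["finger_gap"],s["q"])
for c in("blue","green"):
    for b in blobs(t,c,.113): print(c,*b)
a=cv2.resize(t[120:240,235:355],(600,600),interpolation=cv2.INTER_CUBIC)
cv2.imwrite("pics/c6.png",a[:,:,::-1])
```

```text
[ 0.4535 -0.076   0.158 ] [-0.3244  0.4238 -0.2407] 0.001298419416484196 [-0.4096  0.4282  1.9116 -0.0003  0.802  -1.9902]
blue [275.5 183.3] 117 [0.597  0.0855]
blue [277.1 204.4] 121 [0.5361 0.0795]
blue [275.3 216.2] 58 [0.5022 0.084 ]
blue [276. 225.] 19 [0.4774 0.0816]
blue [ 64.9 271. ] 118 [0.3346 0.6718]
blue [205.7 274.5] 24 [0.3355 0.2733]
green [309.4 161. ] 29 [ 0.6645 -0.0108]
green [310.9 185. ] 65 [ 0.5942 -0.0155]
green [310.4 205.1] 100 [ 0.5359 -0.0145]
green [307.9 216.6] 37 [ 0.5029 -0.0077]
green [308.  225.5] 22 [ 0.4777 -0.0083]
```

View pics/c6.png

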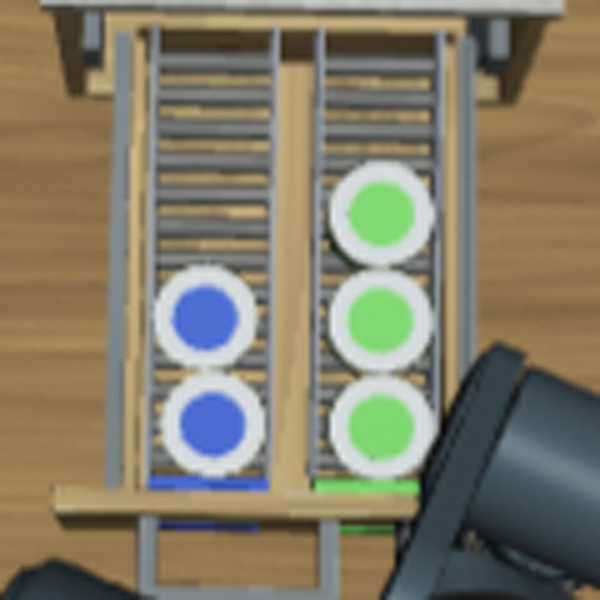

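Request:
drive_tool:
  increments:
    - [255, -1, 0.35, 3, 0, 0, 0]
    - [255, -1, 0.35, 5, 0, 0, 0]
    - [255, -1, 0.35, 6.5, 0, 0, 0]
    - [255, -1, 0.35, 7.5, 0, 0, 0]
    - [255, -1, 0.35, 8, 0, 0, 0]
    - [255, -1, 0.35, 8, 0, 0, 0]

```text
t: 40.9
tcp_pos: [0.4619, -0.0717, 0.0772]
tool_rot: [-0.005, 1.0, 0.0, -0.002]
force: [-0.3, 0.0, 0.7]
finger_gap: -0.002
```

Run:
```python
from h import *
im=snap("scene")
s=manip.sense();print(s["tcp_pos"],s["force"])
c=w2px((.5,.0,.09),"scene").astype(int)
cv2.imwrite("pics/s7.png",cv2.resize(im[c[1]-60:c[1]+60,c[0]-80:c[0]+80],None,fx=5,fy=5,interpolation=cv2.INTER_CUBIC)[:,:,::-1])
```

```text
[ 0.462  -0.0718  0.0777] [-0.5836  0.09    0.2297]
```

View pics/s7.png

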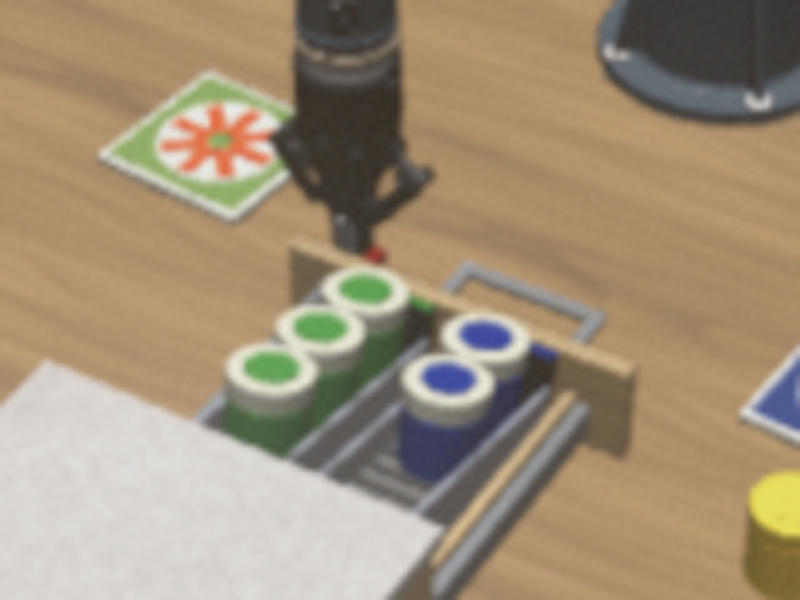

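The jars are all upright and queued, and the closed fingertips are just over the red tab (crop (355,245)). Press down now.

Request:
drive_tool:
  increments:
    - [255, 0, 0, 0.5, 0, 0, 0]
    - [255, 0, 0, 1.0, 0, 0, 0]
    - [255, 0, 0, 1.5, 0, 0, 0]
    - [255, 0, 0, 1.8, 0, 0, 0]
    - [255, 0, 0, 2.0, 0, 0, 0]
    - [255, 0, 0, 2.0, 0, 0, 0]

```text
t: 41.55
tcp_pos: [0.4636, -0.0721, 0.0611]
tool_rot: [-0.005, 1.0, -0.001, 0.002]
force: [-2.5, 4.3, 35.3]
finger_gap: -0.0
```

Request:
drive_tool:
  increments:
    - [255, -0.5, 0, 0, 0, 0, 0]
    - [255, -1, 0, 0, 0, 0, 0]
    - [255, -1.5, 0, 0, 0, 0, 0]
    - [255, -2, 0, 0, 0, 0, 0]
    - [255, -2.5, 0, 0, 0, 0, 0]
    - [255, -3, 0, 0, 0, 0, 0]

```text
t: 42.15
tcp_pos: [0.4936, -0.0719, 0.0614]
tool_rot: [-0.005, 1.0, -0.001, 0.002]
force: [-3.6, 2.2, 31.3]
finger_gap: -0.0
```

Request:
drive_tool:
  increments:
    - [255, -0.6, 0, -0.1, 0, 0, 0]
    - [255, -1.3, 0, -0.2, 0, 0, 0]
    - [255, -2, 0, -0.2, 0, 0, 0]
    - [255, -2.7, 0, -0.2, 0, 0, 0]
    - [255, -3.4, 0, -0.2, 0, 0, 0]
    - [255, -4.1, 0, -0.2, 0, 0, 0]
    - [255, -4.8, 0, -0.2, 0, 0, 0]
    - [255, -5.5, 0, -0.2, 0, 0, 0]
    - [255, -6.2, 0, -0.2, 0, 0, 0]
    - [255, -6.9, 0, -0.2, 0, 0, 0]
    - [255, -7.6, 0, -0.2, 0, 0, 0]
    - [255, -8.3, 0, -0.2, 0, 0, 0]
    - [255, -9, 0, -0.2, 0, 0, 0]
    - [255, -9.6, 0, -0.2, 0, 0, 0]
    - [255, -10, 0, -0.2, 0, 0, 0]
    - [255, -10.2, 0, -0.2, 0, 0, 0]

```text
t: 43.75
tcp_pos: [0.5957, -0.0714, 0.0623]
tool_rot: [-0.005, 1.0, -0.001, 0.001]
force: [-3.7, -0.3, 17.2]
finger_gap: 0.002
```

Run:
```python
from h import *
t=snap("top");s=manip.sense();print(s["tcp_pos"],s["force"])
a=cv2.resize(t[100:240,235:355],(600,600),interpolation=cv2.INTER_CUBIC)
cv2.imwrite("pics/c8.png",a[:,:,::-1])
```

```text
[ 0.596  -0.0714  0.0624] [-1.1322 -0.5888 16.147 ]
```

View pics/c8.png

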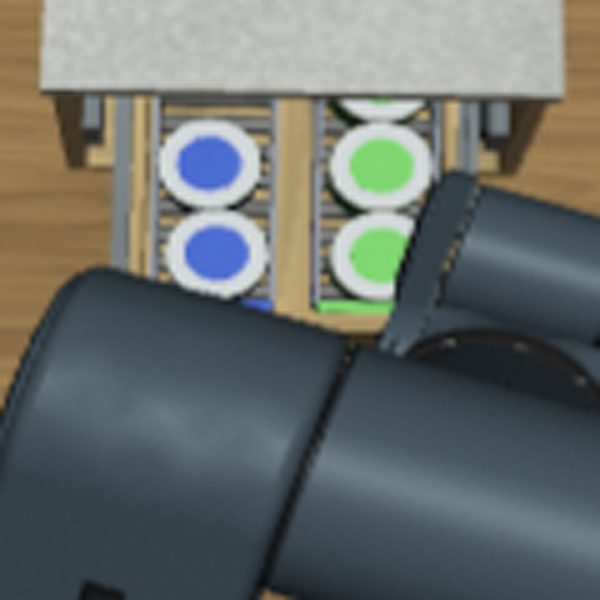

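Request:
drive_tool:
  increments:
    - [255, -0.4, 0, 0, 0, 0, 0]
    - [255, -0.9, 0, 0, 0, 0, 0]
    - [255, -1.4, 0, 0, 0, 0, 0]
    - [255, -1.9, 0, 0, 0, 0, 0]
    - [255, -2.4, 0, 0, 0, 0, 0]
    - [255, -2.9, 0, 0, 0, 0, 0]
    - [255, -3.4, 0, 0, 0, 0, 0]
    - [255, -3.9, 0, 0, 0, 0, 0]
    - [255, -4.4, 0, 0, 0, 0, 0]
    - [255, -4.9, 0, 0, 0, 0, 0]
    - [255, -5.4, 0, 0, 0, 0, 0]
    - [255, -5.9, 0, 0, 0, 0, 0]
    - [255, -6.2, 0, 0, 0, 0, 0]
    - [255, -6.5, 0, 0, 0, 0, 0]
    - [255, -6.7, 0, 0, 0, 0, 0]
    - [255, -6.9, 0, 0, 0, 0, 0]
    - [255, -7.1, 0, 0, 0, 0, 0]
    - [255, -7.2, 0, 0, 0, 0, 0]

```text
t: 45.6
tcp_pos: [0.6674, -0.071, 0.0625]
tool_rot: [-0.005, 1.0, -0.001, 0.001]
force: [-3.2, -1.5, 14.3]
finger_gap: 0.003
```

Request:
drive_tool:
  increments:
    - [255, -0.1, 0, 0, 0, 0, 0]
    - [255, -0.2, 0, 0, 0, 0, 0]
    - [255, -0.3, 0, 0, 0, 0, 0]
    - [255, -0.4, 0, 0, 0, 0, 0]
    - [255, -0.5, 0, 0, 0, 0, 0]
    - [255, -0.6, 0, 0, 0, 0, 0]
    - [255, -0.7, 0, 0, 0, 0, 0]
    - [255, -0.8, 0, 0, 0, 0, 0]
    - [255, -0.9, 0, 0, 0, 0, 0]
    - [255, -1.0, 0, 0, 0, 0, 0]

```text
t: 46.6
tcp_pos: [0.6771, -0.071, 0.0625]
tool_rot: [-0.005, 1.0, -0.001, 0.001]
force: [-2.4, -1.3, 14.7]
finger_gap: 0.001
```

Request:
drive_tool:
  increments:
    - [255, -0.1, 0, 0, 0, 0, 0]
    - [255, -0.2, 0, 0, 0, 0, 0]
    - [255, -0.3, 0, 0, 0, 0, 0]
    - [255, -0.4, 0, 0, 0, 0, 0]
    - [255, -0.5, 0, 0, 0, 0, 0]
    - [255, -0.6, 0, 0, 0, 0, 0]
    - [255, -0.7, 0, 0, 0, 0, 0]
    - [255, -0.8, 0, 0, 0, 0, 0]

```text
t: 47.4
tcp_pos: [0.6779, -0.0709, 0.062]
tool_rot: [-0.006, 1.0, -0.001, -0.008]
force: [-17.0, -4.1, 22.7]
finger_gap: -0.002
```

Run:
```python
from h import *
im=snap("scene");t=snap("top")
s=manip.sense();print(s["tcp_pos"],s["force"])
c=w2px((.7,-.02,.1),"scene").astype(int)
cv2.imwrite("pics/s9.png",np.hstack([cv2.resize(im[c[1]-60:c[1]+60,c[0]-60:c[0]+60],(400,400)),cv2.resize(t[90:210,235:355],(400,400))])[:,:,::-1])
```

```text
[ 0.6779 -0.0709  0.062 ] [-14.976   -3.0792  24.249 ]
```

View pics/s9.png

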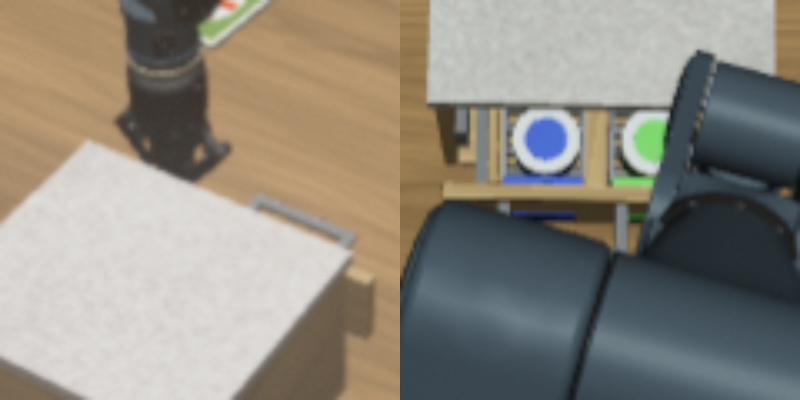

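Request:
drive_tool:
  increments:
    - [255, 0.5, 0, 0, 0, 0, 0]
    - [255, 0.9, 0, -0.5, 0, 0, 0]
    - [255, 1.2, 0, -1, 0, 0, 0]
    - [255, 1.2, 0, -2, 0, 0, 0]
    - [255, 3, 0, -6, 0, 0, 0]
    - [255, 6, 0, -10, 0, 0, 0]
    - [255, 12, -8, -14, 0, 0, 0]
    - [255, 20, -18, -14, 0, 0, 0]
    - [255, 22, -20, -14, 0, 0, 0]
    - [255, 22, -20, -14, 0, 0, 0]
    - [255, 22, -20, -14, 0, 0, 0]
    - [255, 22, -20, -14, 0, 0, 0]
    - [255, 22, -20, -14, 0, 0, 0]

```text
t: 48.8
tcp_pos: [0.4644, -0.2728, 0.1993]
tool_rot: [-0.003, 1.0, 0.001, -0.002]
force: [-0.1, 0.1, -0.8]
finger_gap: -0.001
```

Run:
```python
from h import *
t=snap("top")
s=manip.sense();print(s["tcp_pos"],s["force"])
for b in blobs(t,"red",.076,30,300): print(*b)
cv2.imwrite("pics/c10.png",cv2.resize(t[90:210,235:355],None,fx=5,fy=5,interpolation=cv2.INTER_CUBIC)[:,:,::-1])
```

```text
[ 0.4653 -0.2715  0.1991] [ 0.0612  0.5017 -0.3599]
[328.6 159.5] 166 [ 0.6803 -0.0696]
```

View pics/c10.png

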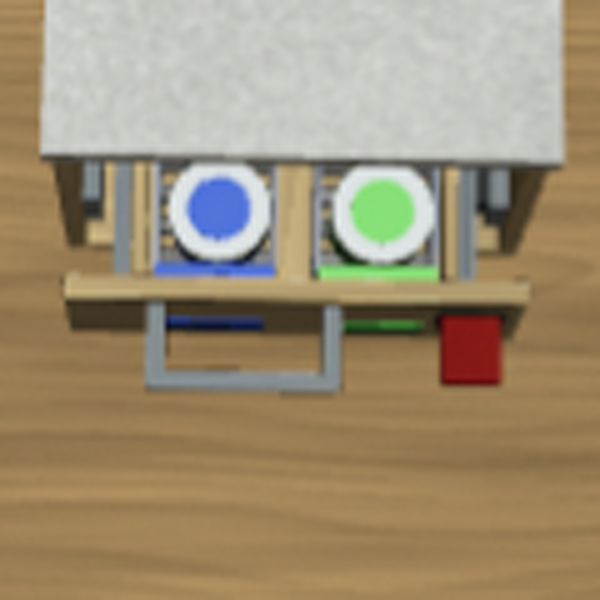

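Run:
```python
from h import *
f=lambda u,v:(235+u/5,90+v/5)
f0=lambda u,v:(235+u/6,110+v/5.7)
print("handle now",px2w(f(244,381),.082),"panel",px2w(f(66,300),.1),px2w(f(528,304),.1))
im=snap("scene")
c=w2px((.68,-.02,.1),"scene").astype(int)
cv2.imwrite("pics/s11.png",cv2.resize(im[c[1]-70:c[1]+70,c[0]-80:c[0]+80],None,fx=4,fy=4,interpolation=cv2.INTER_CUBIC)[:,:,::-1])
```

```text
handle now [0.6556 0.0623] panel [0.6976 0.1669] [ 0.7007 -0.1022]
```

View pics/s11.png

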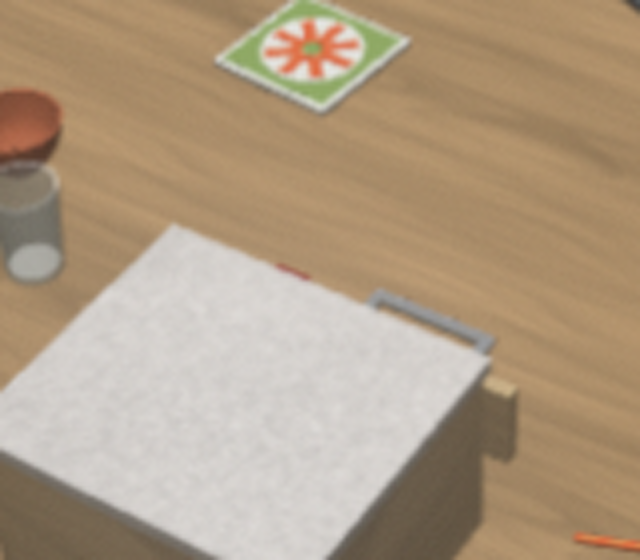

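Run:
```python
from h import *
t=snap("top").astype(int);t0=cv2.imread("pics/top0.png")[:,:,::-1].astype(int)
m=(np.abs(t-t0).max(2)>60).astype(np.uint8);k,_,st,c=cv2.connectedComponentsWithStats(m)
for i in range(1,k):
    if st[i,4]>25: print(c[i].round(),st[i,4])
print(manip.sign_off())
```

```text
[278. 136.] 496
[310. 137.] 510
[254. 147.] 41
[257. 152.] 67
[285. 154.] 129
[325. 160.] 274
[311. 153.] 27
[205. 175.] 367
[277. 175.] 108
[307. 175.] 84
[354. 290.] 21067
[401. 190.] 382
[274. 185.] 266
[324. 189.] 328
[167. 224.] 392
[324. 240.] 44
[344. 260.] 85
[362. 278.] 45
[ 65. 364.] 8748
[  2. 310.] 44
[418. 329.] 29
[282. 368.] 65
[316. 369.] 53
[262. 376.] 33
[334. 393.] 503
[284. 392.] 441
[333. 395.] 37
the job is handed in; nothing more can be done
None
```

I restocked the rack and handed the job in at about 49 s on the robot's clock (limit 210 s). Five jars were present, 2 blue and 3 green.

- **Tray opening:** I pulled the tray by the handle to its stop. When I pushed it back it gave only 5 mm, so it was locked open.
- **Jars:** All five stood upright in their own lanes, lids up, queued at the front stops. After the tray went home, only the front jar of each lane was visible. The others are hidden by the carcass, so I last saw all of them queued before the push.
- **Closing:** I held the red lever down and pushed the tray in by its panel, at about 10 mm/s at the end. It stopped under about 17 N. The handle then measured x = 0.656 m, against 0.655 m expected for fully home. The lever press peaked near 35 N, more than it needed.
- **Lever:** I let it go and backed away. The top view shows the tab up in its normal place, but I did not measure its height.
- **Bystanders:** Comparing the first and last top views, the only changes were the rack and tray, the jars I moved, and the arm. The arm blocked the view of part of the bench, including the spots where two of the right-hand jars had stood. I saw no bystander move.

One disagreement: the image put the tray's front at 0.70 m, about 54 mm ahead of the carcass instead of the stated 60 mm. I put this down to measuring from the edge of the white top, not the carcass itself, and trusted the handle position and the firm stop.

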